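# Turn the loose collar in its inclined nest and pin it

## Robot

A 6-joint arm with a two-finger parallel gripper is mounted at the origin on a cart in front of the work surface, level with it; the furniture and walls round the work are solid. World frame = base frame: x ahead of the robot, y to its left, z up, the work surface at z = 0. Lengths are in m, angles in degrees, forces in N, time in s.
With the tool pointing down it reaches from about 0.3 to 0.75 m from the base axis. Payload 8.5 kg.
Tool frame: the origin (TCP) lies on the centre line of the jaws, within the pads' length; the fingertips stand 11 mm ahead of it and the grasp point (between the pads) lies 8 mm behind it; z points along the fingers, y is the line along which they close (so a half turn about z gives the same grasp; the last joint's range is limited). The gripper opens to 85 mm and grips with 20 to 120 N. Pads are 22 mm wide; open, the fingers measure 114 mm over their backs; the gripper's body (76 mm by 85 mm) begins 54 mm behind the grasp point. The pads swing forward as they close: fully open they stand 13 mm farther back than shut.
Start: joints at [-84.987, 21.807, 74.336, -0, 83.858, -12.336], TCP at [0.164, -0.525, 0.208] pointing down, gripper open.
Joint ranges: [-178.18, 178.18], [-50.72, 133.34], [12.68, 142.11], [-81.47, 261.47], [9.98, 163.14], [-165.26, 165.26]. Speed limits (degrees/s): [136.94, 136.94, 180, 180, 180, 180].

## Interface

Orientations are given as a 3x3 rotation matrix whose columns are the frame's x, y, z axes.
In Python, from rig import env gives the robot as it stands.
- The arm moves only by the tool nudge_tcp, called after ">>>" as name([rows], argument=value, ...), one row to a line, values as JSON. Schema: {"type":"object","properties":{"deltas":{"type":"array","items":{"type":"array","items":{"type":"array","items":{"type":"number"},"minItems":5,"maxItems":5},"minItems":1,"maxItems":10},"minItems":1,"maxItems":1},"grip_n":{"type":"number"},"only":{"type":"string"},"quiet":{"type":"boolean"},"lines":{"type":"string"}},"required":["deltas"],"additionalProperties":false}. deltas is a list that holds a single list of rows (three levels of brackets), with 1 to 10 rows, each of 5 numbers: dx, dy, dz in m, then a turn about the tool's z in degrees, then the finger opening in m; each row shifts and turns the commanded pose from where the row before left it, along the tool's axes as they then stand; what a row does not reach is not made up. A row lasts 1/10 s, in which the tool goes at most 0.05 m and 8.59 degrees, less where a joint would pass 70% of its speed; a pose out of reach is approached as far as the arm can. The fingers move at their own pace and stop on an object; grip_n is the grip in N (left out, the last holds). Time passes only in rows, so rows that do not move let the fingers close. The tool returns the time, the measured TCP pose, the force, the opening and the grip force at its end. only (a regular expression) keeps the lines of the reply that match it, lines (a string "A,B") keeps lines A to B, and quiet returns only ok. Input that does not fit is refused with a message, and nothing moves.
- env.observe(): the state, without advancing time (a new reading comes with each control period).
- env.get_image(name): name is "scene" or "top" or "wrist"; returns a dict with "pixels" (384x512x3 uint8, red, green, blue), "K" (3x3 intrinsics, pixels), "extrinsics" (4x4, takes a point from world to camera coordinates). Camera axes: x right, y down, z forward; pixel columns grow to the right and rows downward; lengths in m; the calibration is good to about 2 mm. The wrist camera is an equidistant fisheye: a pixel r from the principal point sees the ray r / f radians off the axis. A picture is of the moment at which its call begins. There is no depth.
- env.close_job(): hands the job in; it is judged then, once.
The state is a dict: "time_s": time; "q": joint angles; "qvel": joint speeds; "joint_efforts": joint torques, N m; "position": TCP position; "tool_rot": TCP orientation; "ft_force": force on the tool from outside, world axes, zero at the start; "wrist_torque": the same for the moment, N m; "grip_width": finger opening in m; "gripper_force": force on a finger pad.
Only numpy, scipy, OpenCV 4.12 (cv2) and the standard library are available. Lean on these libraries where they do the work, as an engineer would, in place of code of your own. Each camera call takes 0.05 s, during which the arm holds its last target. There are 200 camera calls.

## Task

The brass two-eared collar on the inclined nest is loose: turn it by its hub until one of its ears (either one) lies exactly over the bore near the upper edge of the nest. Then take the index pin with the red grip out of its blue block and pass it through that ear into the nest, fully home with its flange against the ear, and let go. Leave the loose things around the work where they are.

Things in the scene. Friction and masses are not known exactly. Their poses are not given: they have to be found in the camera images.
- fixture: Fixed grey base plate, 165 (x) x 130 (y) x 18 mm, that carries the inclined aluminium nest block (130 x 110 x 50 mm) on short legs. Origin on the bench (z = 0), z up. The nest's upper face slopes up towards the fixture's +x, 30 degrees from level; its middle is 100 mm straight above the origin.
- nest_bore (a point): Centre of the mouth of the one bore in the nest's upper face: 18 mm across, square to the face, right through the 50 mm block. z points out of the face along the bore (30 degrees from vertical), x up the slope, y level. The collar's turning axis is parallel to this z and passes 44 mm down the slope (44 mm along -x). The bore and the fixture do not move.
- collar (a joint): Turning angle (rad) of the brass collar about its axis, positive anticlockwise seen from outside the face. 0: ear a lies over the nest's bore; pi or -pi: ear b does. It spins freely with a little friction (0.03 N m) and stays where it is left; it cannot be lifted off. Stops at -6.2 and 6.2.
- collar_hub (a point): Centre of the top of the collar's round knurled hub, on the turning axis, 52.5 mm out from the nest's face. The hub is 36 mm across and 34 mm tall, with a 4 mm foot flare below it, standing on the collar's disc (69 mm across, 14 mm thick, just clear of the nest). z points out along the axis, x from the axis towards ear a.
- ear_a (a point): Centre of the upper mouth of the hole in one ear of the collar: an eye 37 mm across with a hole 18 mm across, 14 mm thick, 44 mm from the axis, its top 14.5 mm out from the nest's face. Axes as collar_hub.
- ear_b (a point): The same for the other ear, straight across the hub from ear a. The two ears are alike and either one may be pinned.
- index_pin: Loose index pin, 112 mm long, 0.12 kg: steel shank 16 mm across, 60 mm long (last 10 mm tapered to 8 mm across), steel flange 29 mm across, 6 mm thick, and above it a round red grip 26 mm across, 46 mm long. Origin on its axis at the flange's underside; z points to the grip, whose top is at +52 mm. Starts upright in the blue block, flange on the block's top.
- pin_block: Fixed blue block, 70 x 70 x 75 mm tall, with an upright bore 18.5 mm across through its middle in which the pin stands. Origin at the centre of its underside, z up.
- lens_jar: Bystander: glass jar with a black lid, 46 mm across, 69 mm tall, loose. Origin under its centre.
- grease_tin: Bystander: round blue and white tin, 60 mm across, 24 mm tall, loose. Origin under its centre.
- tape_roll: Bystander: roll of tape, 68 mm across, 19 mm tall, loose. Origin under its centre.
- eraser: Bystander: blue and white eraser, 21 x 50 x 12 mm, loose. Origin under its centre.
- marker_black: Bystander: black and white marker, 136 mm long, loose. Origin under its centre.

How it is judged (in metres and radians):
On the way:
1. the collar is turned until one of its ears lies over the nest's bore (within 4 degrees) (angle between the x axis of collar_hub and the x axis of nest_bore, either way round below 0.07 rad), for 0.2 s.
At the end, for the whole second after the job is handed in: The index pin rests through an ear of the collar and in the nest's bore: its flange within 3.5 mm of the ear's top, its axis within 3 mm and 4 degrees of the bore's, the collar within 4 degrees of lined up, everything at rest and released (angle between the x axis of collar_hub and the x axis of nest_bore, either way round below 0.07 rad and x of index_pin in the frame of nest_bore between -0.003 and 0.003 m and y of index_pin in the frame of nest_bore between -0.003 and 0.003 m and z of index_pin in the frame of nest_bore between 0.01 and 0.018 m and angle between the z axis of index_pin and the z axis of nest_bore, either way round below 0.07 rad and linear speed of index_pin below 0.02 m/s); the robot touches nothing.
It fails at once if a loose bystander (jar, tin, tape, eraser, marker) is pushed more than 30 mm from its place (distance of any of lens_jar, grease_tin, tape_roll, eraser, marker_black from where it was at the start of the episode above 0.03 m).
It also fails if it takes over 61 s, if anything falls off the work surface, if the arm or the gripper's body presses on something with over 40 N, if the wrist force passes 120 N, or if a joint passes its speed limit or range.

## Working session

There is one attempt and no reset: what is moved stays moved. The work goes in short steps, Python scripts to look and compute and a tool call to move; the robot and the scene stay as the last step left them, time stands still between calls to the robot, and variables do not carry over. Pictures are saved under pics/ and viewed, at most 10 in all, crops included, and the job is handed in when it is done.

```bash
ls; mkdir -p pics; python3 - <<'E'
from rig import env
import cv2,numpy as np
for n in("scene","top","wrist"):
    d=env.get_image(n); cv2.imwrite(f"pics/{n}0.png",d["pixels"][:,:,::-1]); print(n,d["K"],np.round(d["extrinsics"],4))
s=env.observe();print(s["time_s"],s["position"],s["tool_rot"])
a=cv2.imread("pics/scene0.png");b=cv2.imread("pics/top0.png")
E
```

```text
pics
rig.py
scene [[454.7973518    0.         254.96821046]
 [  0.         454.7973518  188.70333372]
 [  0.           0.           1.        ]] [[-0.8591 -0.5113  0.0229  0.3904]
 [-0.3238  0.5084 -0.7979  0.3663]
 [ 0.3963 -0.6929 -0.6023  0.9816]
 [ 0.      0.      0.      1.    ]]
top [[471.60697839   0.         255.55895946]
 [  0.         471.60697839 193.33251314]
 [  0.           0.           1.        ]] [[ 0.0183 -0.9995 -0.0265 -0.148 ]
 [-0.9873 -0.0138 -0.1585  0.559 ]
 [ 0.158   0.029  -0.987   1.2234]
 [ 0.      0.      0.      1.    ]]
wrist [[297.31863964   0.         257.15466643]
 [  0.         297.31863964 192.09155094]
 [  0.           0.           1.        ]] [[ 0.2976 -0.9547 -0.0018 -0.5497]
 [-0.907  -0.2833  0.3115 -0.0413]
 [-0.2979 -0.0911 -0.9502  0.3811]
 [ 0.      0.      0.      1.    ]]
0.15 [ 0.16397901 -0.52473701  0.207282  ] [[ 9.54491070e-01  2.98239470e-01 -1.26094886e-04]
 [ 2.98239430e-01 -9.54490490e-01  1.07113589e-03]
 [ 1.99098629e-04 -1.05999610e-03 -9.99999418e-01]]
```
View pics/scene0.png

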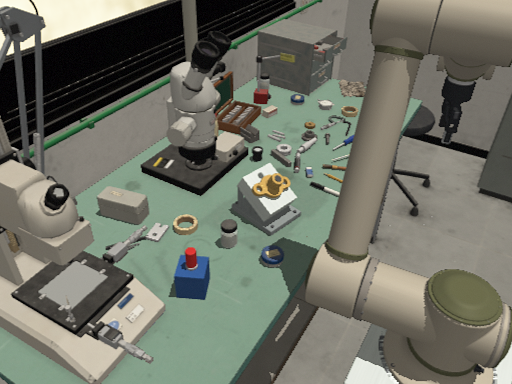

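View pics/top0.png

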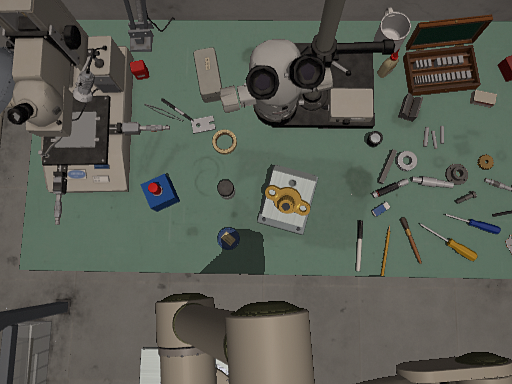

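Scene: nest at around (265,195), with blue block and red pin at (192,275) and the jar at (229,232). Top view: nest at (287,200), pin at (154,188), jar at (225,188), tin at (228,238), tape at (224,141). Next I'll zoom in on the nest.

```bash
python3 - <<'E'
import cv2,numpy as np
a=cv2.imread("pics/top0.png")[155:245,245:335];b=cv2.imread("pics/scene0.png")[155:245,225:315]
f=lambda x:cv2.resize(x,None,fx=4.4,fy=4.4,interpolation=cv2.INTER_CUBIC)
cv2.imwrite("pics/c1.png",np.hstack([f(a),f(b)]))
E
```

View pics/c1.png

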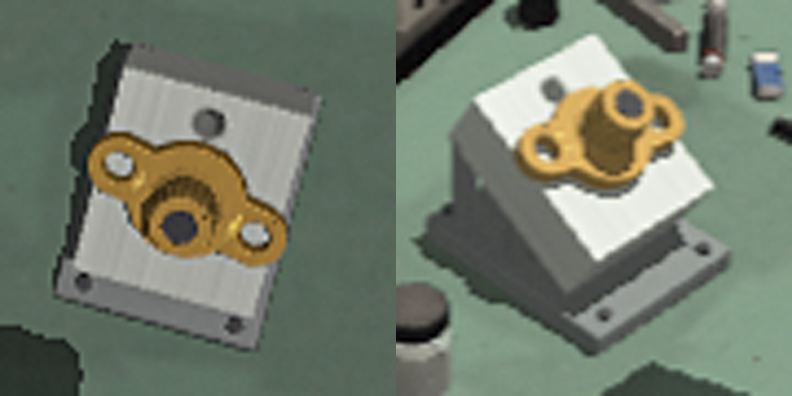

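View pics/wrist0.png

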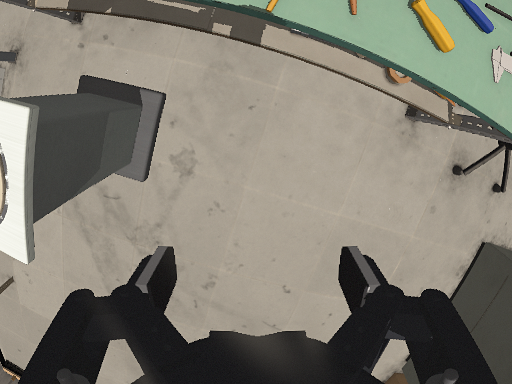

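The crop shows: top view bore at (292.3,183.0), hub top (285.9,206.8), ear holes (272.0,192.3) and (302.7,208.2). Scene view: bore (260.7,175.2), hub top (278.0,178.4), ears (258.9,189.1) and (284.8,181.6). The wrist camera sees no work yet. Next: fit the fixture pose and triangulate the pin.

```bash
cat > geo.py <<'E'
import numpy as np,cv2
from scipy.optimize import least_squares
from rig import env
CAM={}
def cams():
    for n in("scene","top"):
        d=env.get_image(n);CAM[n]=(d["K"],d["extrinsics"],d["pixels"])
    return CAM
def proj(n,p):
    K,E,_=CAM[n];c=E[:3,:3]@p+E[:3,3];u=K@c;return u[:2]/u[2]
def tri(obs):
    return least_squares(lambda p:np.concatenate([proj(n,p)-o for n,o in obs.items()]),[.4,0,.05])
def nest(x,y,yaw,u):
    c,s=np.cos(yaw),np.sin(yaw);t=np.pi/6
    X=np.array([c*np.cos(t),s*np.cos(t),np.sin(t)]);Y=np.array([-s,c,0]);Z=np.cross(X,Y)
    R=np.stack([X,Y,Z],1);return R,np.array([x,y,.1])+X*u
E
python3 - <<'E'
from geo import *
cams()
O={"top":dict(bore=(292.3,183.0),hub=(285.9,206.8),e1=(272.0,192.3),e2=(302.7,208.2)),"scene":dict(bore=(260.7,175.2),hub=(278.,178.4),e1=(258.9,189.1),e2=(284.8,181.6))}
for k in O["top"]:
    r=tri({n:O[n][k] for n in O});print(k,r.x.round(4),np.abs(r.fun).max().round(2))
def model(v):
    R,b=nest(*v[:4]);ax=np.array([-.044,0,0]);d=.044*np.array([np.cos(v[4]),np.sin(v[4]),0]);h=np.array([0,0,.0145])
    return dict(bore=b,hub=b+R@(ax+[0,0,.0525]),e1=b+R@(ax+d+h),e2=b+R@(ax-d+h)),R
def f(v):
    m,_=model(v);return np.concatenate([proj(n,m[k])-O[n][k] for n in O for k in m])
r=least_squares(f,[.42,-.2,-.2,.03,1.]);print(r.x.round(4),np.degrees(r.x[[2,4]]),r.fun.round(1));m,R=model(r.x);print({k:v.round(4) for k,v in m.items()},R.round(4))
# red grip, other bystander blobs
for n in CAM:
    p=CAM[n][2];h=cv2.cvtColor(p,cv2.COLOR_RGB2HSV)
    mk=(((h[...,0]<8)|(h[...,0]>172))&(h[...,1]>150)&(h[...,2]>80)).astype(np.uint8)
    N,l,s,c=cv2.connectedComponentsWithStats(mk)
    print(n,[(s[i].tolist(),c[i].round(1)) for i in range(1,N) if s[i,4]>15])
    mk=((h[...,0]>105)&(h[...,0]<128)&(h[...,1]>150)).astype(np.uint8)
    N,l,s,c=cv2.connectedComponentsWithStats(mk)
    print(' blue',[(s[i].tolist(),c[i].round(1)) for i in range(1,N) if s[i,4]>150])
a=CAM["top"][2][160:220,130:190,::-1];b=CAM["scene"][2][240:305,165:230,::-1]
cv2.imwrite("pics/c2.png",np.hstack([cv2.resize(a,(390,390),interpolation=2),cv2.resize(b,(390,390),interpolation=2)]))
E
```

```text
bore [ 0.5764 -0.2329  0.1246] 0.29
hub [ 0.5129 -0.2165  0.148 ] 0.31
e1 [ 0.553  -0.1824  0.1168] 0.15
e2 [ 0.5139 -0.2606  0.11  ] 0.19
[ 0.5367 -0.2225 -0.2606  0.0475  1.3527] [-14.93032461  77.50381811] [-0.  -0.2 -0.1 -0.8 -0.2  0.3  0.1  0.3  0.3  0.3 -0.2  0.1  0.5 -0.4
 -0.1  0.1]
{'bore': array([ 0.5765, -0.2331,  0.1238]), 'hub': array([ 0.5143, -0.2165,  0.1472]), 'e1': array([ 0.5517, -0.1821,  0.1191]), 'e2': array([ 0.5136, -0.2608,  0.1096])} [[ 0.8368  0.2576 -0.4831]
 [-0.2231  0.9662  0.1288]
 [ 0.5     0.      0.866 ]]
scene [([254, 93, 13, 2, 20], array([260. ,  93.5])), ([185, 247, 12, 21, 190], array([190.5, 257. ]))]
 blue [([175, 256, 34, 43, 1107], array([192. , 279.2]))]
top [([391, 52, 7, 8, 37], array([394.6,  55.9])), ([506, 56, 6, 14, 33], array([508.8,  59.9])), ([130, 60, 16, 14, 156], array([137. ,  66.3])), ([148, 183, 13, 12, 90], array([153.2, 188. ]))]
 blue [([141, 174, 39, 37, 728], array([160.7, 193.2])), ([469, 219, 32, 15, 195], array([484.3, 226. ]))]
```

View pics/c2.png

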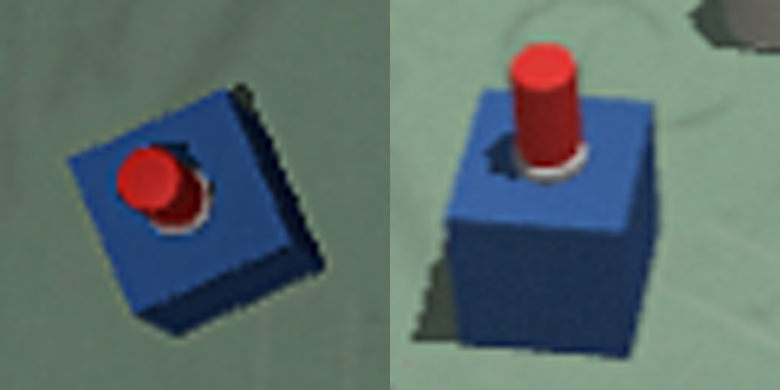

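Pin grip top centre is at about (152.9,187.4) in the top view and (190.5,250.8) in the scene view. The tool always points straight down, so the plan has two parts:
- **Collar:** push ear 1 uphill with the closed fingers, then centre it by closing the jaws on it.
- **Pin:** tilt it in the jaws by levering its tip in the block's bore.

```bash
cat >> geo.py <<'E'
NR,NB=nest(.5367,-.2225,-.2606,.0475)
def nw(x,y,z): return NB+NR@(np.array([x,y,z])/1000)   # nest mm -> world
def delta(world,tip=.011):   # tool-axes shift to bring the point `tip` ahead of TCP to world
    s=env.observe();T=s["tool_rot"]
    d=T.T@(world-(s["position"]+T[:,2]*tip))
    yaw=np.degrees(np.arctan2(T[1,0],T[0,0]));print("delta",d.round(4),"turn",round(yaw+14.93,2),"z",s["position"].round(4),"q",np.round(s["q"],0),"t",s["time_s"],"grip",s["grip_width"])
E
python3 - <<'E'
from geo import *
cams()
r=tri({"top":(152.9,187.4),"scene":(190.5,250.8)});print("pin top",r.x.round(4),r.fun.round(2))
print(nw(-72,52,8.5).round(4));delta(nw(-72,52,8.5)+[0,0,.08])
E
```

```text
pin top [0.5596 0.1179 0.1281] [-0.08 -0.17  0.17  0.05]
[ 0.5255 -0.1657  0.0951]
delta [ 0.4522 -0.235   0.0216] turn 32.28 z [ 0.164  -0.5249  0.2076] q [-85.  22.  74.   0.  84. -12.] t 0.35 grip 0.0854515932249576
```

>>> nudge_tcp([
  [[0,0,-0.03,8,0.0],[0,0,-0.03,8,0.0],[0,0,0,8,0.0],[0,0,0,8.3,0.0]],
])

```text
time_s: 0.75
position: [0.1641, -0.5252, 0.2686]
tool_rot: [[0.965, -0.264, 0.0], [-0.264, -0.965, -0.002], [0.001, 0.002, -1.0]]
ft_force: [0.8, -0.2, -1.0]
grip_width: 0.0286
gripper_force: 0.0
```

```bash
python3 -c "
from geo import *
delta(nw(-72,52,8.5)+[0,0,.05])"
```

```text
delta [ 0.2538 -0.4422  0.1119] turn -0.35 z [ 0.1641 -0.5252  0.2686] q [-85.  20.  67.   0.  93.  20.] t 0.75 grip 0.028559279457207796
```

>>> nudge_tcp([
  [[0.025,-0.04,0,-0.3,0],[0.025,-0.04,0,0,0],[0.025,-0.04,0,0,0],[0.025,-0.04,0,0,0],[0.025,-0.04,0,0,0],[0.025,-0.04,0,0,0],[0.025,-0.04,0,0,0],[0.025,-0.04,0,0,0],[0.025,-0.04,0,0,0],[0.025,-0.04,0,0,0]],
])

```text
time_s: 1.75
position: [0.5084, -0.1997, 0.2678]
tool_rot: [[0.967, -0.253, 0.0], [-0.253, -0.967, -0.0], [0.0, 0.0, -1.0]]
ft_force: [0.5, -0.4, 0.9]
grip_width: 0.0
gripper_force: 0.0
```

>>> nudge_tcp([
  [[0.004,-0.042,0.0,0,0],[0,0,0.0,0,0],[0,0,0.0,0,0]],
])

```text
time_s: 2.05
position: [0.5219, -0.1611, 0.2677]
tool_rot: [[0.968, -0.251, -0.0], [-0.251, -0.968, -0.0], [-0.0, 0.0, -1.0]]
ft_force: [-0.0, 0.5, -0.4]
grip_width: 0.0001
gripper_force: 0.0
```

```bash
python3 - <<'E'
from geo import *
delta(nw(-72,52,8.5)+[0,0,.05])
d=env.get_image("wrist");cv2.imwrite("pics/w1.png",d["pixels"][:,:,::-1])
E
```

```text
delta [0.0047 0.0035 0.1115] turn 0.38 z [ 0.5219 -0.1611  0.2677] q [-30.  19.  68.  -0.  92.  75.] t 2.05 grip 8.641592220752594e-05
```

View pics/w1.png

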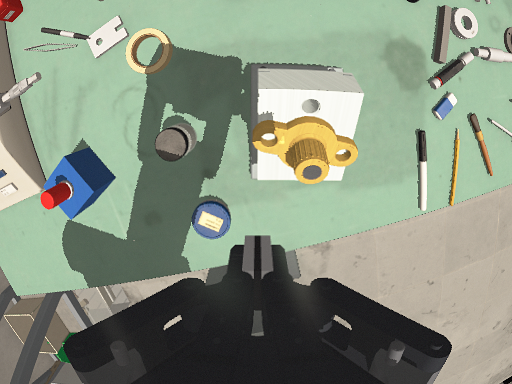

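The wrist view shows the nest square to the tool, bore at (311,106), ears at (265,140) and (345,152), hub top (313,172). I'll lower beside ear 1 and push.

>>> nudge_tcp([
  [[0.0047,0.0035,0.03,0.4,0],[0,0,0.04,0,0],[0,0,0.04,0,0],[0,0,0.03,0,0],[0,0,0.012,0,0],[0,0,0,0,0]],
])

```text
time_s: 2.7
position: [0.5247, -0.1671, 0.1149]
tool_rot: [[0.965, -0.261, -0.002], [-0.261, -0.965, 0.001], [-0.002, -0.001, -1.0]]
ft_force: [0.5, -0.1, 0.6]
grip_width: -0.0004
gripper_force: 0.0
```

```bash
python3 - <<'E'
from geo import *
delta(nw(-72,52,8.5))
W=env.get_image("wrist")
def wp(p):
    c=W["extrinsics"][:3,:3]@p+W["extrinsics"][:3,3];r=np.hypot(*c[:2]);t=np.arctan2(r,c[2]);return W["K"][:2,2]+W["K"][0,0]*t*c[:2]/r
print("pred bore",wp(nw(0,0,0)),"hub",wp(nw(-44,0,52.5)))
E
```

```text
delta [ 0.0005 -0.0016  0.0088] turn -0.21 z [ 0.5247 -0.1671  0.1149] q [-30.  27.  83.  -0.  71.  75.] t 2.7 grip -0.00035674999172727713
pred bore [347.92925708 123.1105465 ] hub [350.01872742 249.95343485]
```

>>> nudge_tcp([
  [[0,0,0.004,0,0],[0,0,0.004,0,0],[0,0,0,0,0]],
])

```text
time_s: 3.05
position: [0.5254, -0.1664, 0.108]
tool_rot: [[0.966, -0.26, 0.0], [-0.26, -0.966, -0.0], [0.001, 0.0, -1.0]]
ft_force: [-0.4, 0.6, 0.0]
grip_width: -0.0002
gripper_force: 0.0
```

>>> nudge_tcp([
  [[0.005,0,-0.0029,0,0],[0.005,0,-0.0029,0,0],[0.005,0,-0.0029,0,0],[0.005,0,-0.0029,0,0],[0.005,0,-0.0029,0,0],[0.005,0,-0.0029,0,0],[0.005,0,-0.0029,0,0],[0.005,0,-0.0029,0,0],[0.005,0,-0.0029,0,0],[0,0,0,0,0]],
])

```text
time_s: 4.05
position: [0.5695, -0.1783, 0.1342]
tool_rot: [[0.966, -0.26, 0.001], [-0.26, -0.966, -0.0], [0.001, 0.0, -1.0]]
ft_force: [0.1, 0.2, 0.2]
grip_width: 0.0001
gripper_force: 0.0
```

```bash
python3 - <<'E'
from geo import *
delta(nw(-18,52,8.5))
cams();a=CAM["top"][2][155:245,245:335,::-1];b=CAM["scene"][2][140:230,225:315,::-1]
f=lambda x:cv2.resize(x,None,fx=4.4,fy=4.4,interpolation=cv2.INTER_CUBIC)
cv2.imwrite("pics/c3.png",np.hstack([f(a),f(b)]))
E
```

```text
delta [ 0.001  -0.0008  0.0011] turn -0.11 z [ 0.5695 -0.1783  0.1342] q [-29.  30.  73.   0.  77.  76.] t 4.05 grip 0.0001272870439563627
```

View pics/c3.png

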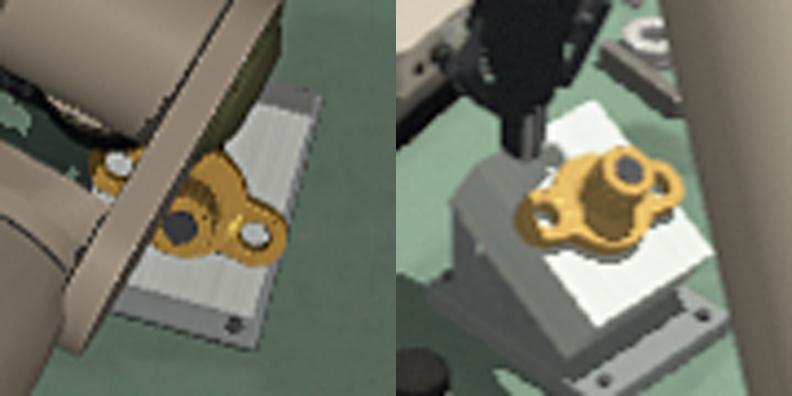

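The collar has not turned. The finger now stands above and uphill of ear 1, with its tip at about (254,176) in the scene view. I'll check the real tip height against that.

```bash
python3 - <<'E'
from geo import *
cams();s=env.observe();p=s["position"];T=s["tool_rot"]
for t in(-.01,0,.011,.02): print(t,proj("scene",p+T[:,2]*t).round(1),[proj("scene",p+T@np.array([a,0,t])).round(1).tolist() for a in(-.011,.011)], (NR.T@(p+T[:,2]*t-NB)*1000).round(1))
print("e1",proj("scene",nw(-34.5,43,14.5)), "face under tip",proj("scene",nw(-16,52,0)))
b=CAM["scene"][2][150:200,230:280,::-1];cv2.imwrite("pics/c4.png",cv2.resize(b,(600,600),interpolation=2))
E
```

```text
-0.01 [253.6 180.3] [[256.4, 182.1], [250.8, 178.6]] [-8.9 51.3 28.2]
0 [253.5 183.2] [[256.3, 185.0], [250.7, 181.5]] [-13.9  51.3  19.5]
0.011 [253.4 186.5] [[256.2, 188.2], [250.7, 184.7]] [-19.4  51.3  10. ]
0.02 [253.3 189.1] [[256.1, 190.8], [250.6, 187.3]] [-23.9  51.3   2.2]
e1 [259.41988758 188.735597  ] face under tip [251.19695126 187.28915792]
```

View pics/c4.png

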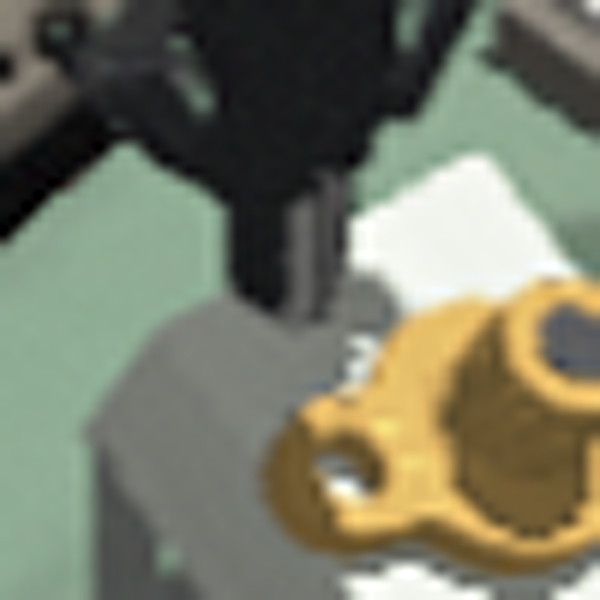

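The tip shows about 10 px higher than predicted, so either the tip or the robot frame is off. I'll check against the earlier wrist picture (w1), whose points I know.

```bash
python3 - <<'E'
from geo import *
W=env.get_image("wrist");s=env.observe();T=np.eye(4);T[:3,:3]=s["tool_rot"];T[:3,3]=s["position"]
CT=W["extrinsics"]@T   # tool -> cam
T1=np.eye(4);y=np.radians(-14.54);T1[:3,:3]=[[np.cos(y),np.sin(y),0],[np.sin(y),-np.cos(y),0],[0,0,-1]];T1[:3,3]=[.5219,-.1611,.2677]
E1=CT@np.linalg.inv(T1)
def wp(p,E):
    c=E[:3,:3]@p+E[:3,3];r=np.hypot(*c[:2]);t=np.arctan2(r,c[2]);return (W["K"][:2,2]+W["K"][0,0]*t*c[:2]/r).round(1)
for n,p in dict(bore=nw(0,0,0),hub=nw(-44,0,52.5),e1=nw(-34.5,43,14.5),e2=nw(-53.5,-43,14.5),pin=np.array([.5596,.1179,.1281]))  .items(): print(n,wp(p,E1))
for z in(-.03,-.02,-.008,0,.011): print("tool axis",z,wp((T@[0,0,z,1])[:3],W["extrinsics"]))
print(np.linalg.inv(CT).round(3))
im=cv2.cvtColor(W["pixels"],cv2.COLOR_RGB2HSV);g=im[230:300,257,2];print(g.tolist())
E
```

```text
bore [310.2 106.9]
hub [311.6 171.9]
e1 [268.4 140.3]
e2 [342.9 155.3]
pin [ 46.3 201.1]
tool axis -0.03 [255.7 254.3]
tool axis -0.02 [255.8 245.3]
tool axis -0.008 [255.9 235.8]
tool axis 0 [255.9 230. ]
tool axis 0.011 [256.  222.8]
[[-0.001 -0.95  -0.312  0.08 ]
 [ 1.    -0.    -0.     0.001]
 [ 0.    -0.312  0.95  -0.167]
 [ 0.     0.     0.     1.   ]]
[139, 139, 140, 139, 143, 90, 32, 32, 27, 30, 31, 29, 33, 28, 32, 29, 28, 31, 30, 31, 30, 29, 29, 31, 29, 31, 31, 30, 31, 29, 34, 31, 32, 31, 31, 32, 32, 31, 33, 29, 33, 38, 41, 43, 42, 40, 43, 42, 41, 37, 41, 40, 43, 41, 41, 41, 44, 42, 45, 43, 44, 43, 45, 46, 44, 45, 45, 43, 46, 44]
```

```bash
python3 - <<'E'
from geo import *
W=env.get_image("wrist");s=env.observe();T=np.eye(4);T[:3,:3]=s["tool_rot"];T[:3,3]=s["position"]
CT=W["extrinsics"]@T
def wp(p):
    c=CT[:3,:3]@p+CT[:3,3];r=np.hypot(*c[:2]);t=np.arctan2(r,c[2]);return (W["K"][:2,2]+W["K"][0,0]*t*c[:2]/r).round(1).tolist()
for z in(-.05,-.04,-.03,-.02,-.01,0,.011): print(z,[wp(np.array([x,y,z])) for x in(0,.011) for y in(0,.0427)])
g=cv2.cvtColor(W["pixels"],cv2.COLOR_RGB2GRAY)
for r in range(232,250,3): print(r,g[r,235:280].tolist())
E
```

```text
-0.05 [[255.5, 275.4], [344.1, 273.1], [255.5, 255.5], [347.1, 253.5]]
-0.04 [[255.6, 264.3], [339.2, 262.4], [255.6, 245.0], [341.8, 243.6]]
-0.03 [[255.7, 254.3], [334.8, 252.8], [255.7, 235.8], [337.0, 234.7]]
-0.02 [[255.8, 245.3], [330.7, 244.2], [255.8, 227.6], [332.7, 226.8]]
-0.01 [[255.9, 237.3], [327.1, 236.4], [255.8, 220.2], [328.7, 219.6]]
0 [[256.0, 230.0], [323.7, 229.3], [255.9, 213.6], [325.2, 213.2]]
0.011 [[256.0, 222.8], [320.4, 222.3], [256.0, 207.1], [321.6, 206.8]]
232 [191, 190, 191, 192, 192, 194, 197, 188, 111, 103, 108, 113, 116, 115, 113, 111, 113, 115, 114, 112, 111, 110, 110, 110, 107, 103, 169, 228, 224, 221, 213, 199, 189, 183, 183, 188, 186, 191, 198, 204, 214, 215, 217, 216, 212]
235 [193, 191, 192, 191, 191, 196, 198, 186, 98, 107, 111, 109, 111, 109, 109, 109, 109, 110, 110, 100, 72, 74, 74, 75, 90, 121, 128, 127, 126, 129, 129, 128, 131, 128, 133, 144, 150, 148, 143, 136, 133, 128, 125, 122, 137]
238 [192, 192, 191, 192, 190, 193, 198, 185, 114, 116, 112, 113, 111, 111, 112, 112, 112, 113, 109, 78, 25, 27, 29, 29, 26, 61, 103, 115, 111, 111, 111, 111, 110, 112, 110, 134, 154, 149, 144, 142, 138, 136, 133, 126, 121]
241 [195, 195, 195, 196, 196, 195, 196, 185, 92, 112, 112, 109, 111, 111, 111, 112, 113, 111, 109, 79, 25, 26, 30, 28, 26, 59, 102, 114, 112, 111, 110, 112, 112, 113, 111, 121, 145, 152, 148, 144, 139, 136, 132, 127, 118]
244 [155, 157, 158, 160, 159, 161, 161, 162, 155, 107, 112, 112, 110, 112, 111, 109, 110, 111, 110, 81, 25, 29, 28, 29, 28, 62, 101, 113, 114, 110, 111, 114, 112, 111, 111, 125, 130, 122, 123, 121, 123, 125, 127, 129, 142]
247 [33, 34, 36, 36, 36, 34, 34, 32, 55, 116, 112, 112, 113, 110, 111, 112, 110, 114, 110, 78, 27, 28, 29, 29, 28, 43, 90, 113, 114, 112, 110, 111, 112, 112, 112, 115, 88, 40, 46, 49, 54, 52, 58, 61, 65]
```

The pictures agree with each other: the fingertips are about 27–30 mm behind the reported TCP, not 11 mm ahead. I'll back off and measure the tip by a gentle touch on the nest face.

```bash
sed -i 's/tip=.011/tip=-.030/' geo.py
```

>>> nudge_tcp([
  [[-0.012,0,0.007,0,0],[-0.012,0,0.007,0,0],[-0.012,0,0.007,0,0],[-0.012,0,0.007,0,0],[-0.002,0,0,0,0],[0,0,0,0,0]],
])

```text
time_s: 4.95
position: [0.5207, -0.1652, 0.1062]
tool_rot: [[0.966, -0.26, 0.0], [-0.26, -0.966, -0.0], [0.0, 0.0, -1.0]]
ft_force: [0.2, -0.3, -0.0]
grip_width: -0.0001
gripper_force: 0.0
```

```bash
python3 -c "
from geo import *
delta(nw(-72,50,8.5))"
```

```text
delta [0.0048 0.0013 0.0411] turn -0.13 z [ 0.5207 -0.1652  0.1062] q [-30.  27.  84.   0.  69.  75.] t 4.95 grip -7.757495477902133e-05
```

>>> nudge_tcp([
  [[0.002,0,0.01,0,0],[0,0,0.01,0,0],[0,0,0.006,0,0],[0,0,0.003,0,0],[0,0,0.003,0,0],[0,0,0,0,0]],
], only="pos|force")

```text
position: [0.5224, -0.1655, 0.0735]
ft_force: [-0.6, 0.5, -0.1]
gripper_force: 0.0
```

>>> nudge_tcp([
  [[0,0,0.003,0,0],[0,0,0.003,0,0],[0,0,0,0,0]],
], only="pos|force")

```text
position: [0.5239, -0.1638, 0.0692]
ft_force: [5.7, 13.7, 7.8]
gripper_force: 0.0
```

>>> nudge_tcp([
  [[0,0,0.002,0,0],[0,0,0.001,0,0],[0,0,0,0,0]],
], only="pos|force")

```text
position: [0.5249, -0.1629, 0.0675]
ft_force: [6.5, 21.5, 17.7]
gripper_force: 0.0
```

Contact at about 18 N pushing towards +y: the gripper's linkage has met the hub, not the nest. I'll back off and turn the tool 90° so the linkage spreads along the slope instead.

>>> nudge_tcp([
  [[0,-0.002,-0.02,0,0],[0,-0.005,-0.04,0,0],[0,0,-0.03,-8,0],[0,0,0,-8,0],[0,0,0,-8,0],[0,0,0,-8,0],[0,0,0,-8,0],[0,0,0,-8,0],[0,0,0,-8,0],[0,0,0,-8,0]],
], only="pos|force")

```text
position: [0.5244, -0.1588, 0.155]
ft_force: [0.7, -0.1, 0.1]
gripper_force: 0.0
```

>>> nudge_tcp([
  [[0,0,0,-8,0],[0,0,0,-8,0],[0,0,0,-8,0],[0,0,0,-2,0],[0,0,0,0,0]],
], only="pos|force|rot")

```text
position: [0.5243, -0.1588, 0.155]
tool_rot: [[0.26, 0.966, 0.0], [0.966, -0.26, -0.0], [-0.0, 0.0, -1.0]]
ft_force: [-0.4, 1.2, -0.3]
gripper_force: 0.0
```

```bash
python3 -c "
from geo import *
delta(nw(-70,56,25))"
```

```text
delta [-0.0024 -0.0036  0.0746] turn 89.89 z [ 0.5243 -0.1588  0.155 ] q [-29.  24.  80.  -0.  76. -14.] t 7.65 grip 0.0003845366456500961
```

>>> nudge_tcp([
  [[-0.0024,-0.0036,0.03,0,0],[0,0,0.03,0,0],[0,0,0.01,0,0],[0,0,0.004,0,0],[0,0,0,0,0]],
], only="pos|force")

```text
position: [0.5206, -0.1604, 0.0814]
ft_force: [0.5, 0.4, 0.4]
gripper_force: 0.0
```

>>> nudge_tcp([
  [[0,0,0.003,0,0],[0,0,0.003,0,0],[0,0,0.001,0,0],[0,0,0,0,0]],
], only="pos|force")

```text
position: [0.5202, -0.1602, 0.0739]
ft_force: [0.1, 0.3, 1.1]
gripper_force: 0.0
```

>>> nudge_tcp([
  [[0,0,0.002,0,0],[0,0,0.002,0,0],[0,0,0,0,0]],
], only="pos|force")

```text
position: [0.5201, -0.1601, 0.0695]
ft_force: [-0.1, 0.6, -0.0]
gripper_force: 0.0
```

```bash
python3 -c "
from geo import *
delta(nw(-70,56,8))"
```

```text
delta [0.     0.0087 0.0039] turn 89.88 z [ 0.5201 -0.1601  0.0695] q [-30.  29.  87.   0.  64. -15.] t 8.85 grip 2.938338560195753e-05
```

>>> nudge_tcp([
  [[0,0,0.003,0,0],[0,0,0.003,0,0],[0,0,0,0,0]],
], only="pos|force")

```text
position: [0.52, -0.16, 0.0633]
ft_force: [-0.2, -0.1, -0.2]
gripper_force: 0.0
```

>>> nudge_tcp([
  [[0,0,0.002,0,0],[0,0,0.001,0,0],[0,0,0,0,0]],
], only="pos|force")

```text
position: [0.5201, -0.1602, 0.0607]
ft_force: [0.2, 0.4, -0.1]
gripper_force: 0.0
```

>>> nudge_tcp([
  [[0,0,0.002,0,0],[0,0,0.001,0,0],[0,0,0,0,0]],
], only="pos|force")

```text
position: [0.5208, -0.1604, 0.0592]
ft_force: [-2.3, 1.6, 11.6]
gripper_force: 5.8
```

Face touched at TCP z≈0.060, so the tips are 26 mm behind the TCP. I'll lift 4 mm and push uphill.

```bash
sed -i 's/tip=-.030/tip=-.026/' geo.py
```

>>> nudge_tcp([
  [[-0.003,0,-0.005,0,0],[-0.003,0.005,-0.0029,0,0],[0,0.005,-0.0029,0,0],[0,0.005,-0.0029,0,0],[0,0.005,-0.0029,0,0],[0,0.005,-0.0029,0,0],[0,0.005,-0.0029,0,0],[0,0.005,-0.0029,0,0],[0,0,0,0,0]],
], only="pos|force")

```text
position: [0.5533, -0.1754, 0.0835]
ft_force: [0.4, 1.0, 0.5]
gripper_force: 0.0
```

>>> nudge_tcp([
  [[0,0.005,-0.0029,0,0],[0,0.005,-0.0029,0,0],[0,0.005,-0.0029,0,0],[0,0,0,0,0]],
], only="pos|force")

```text
position: [0.5678, -0.1793, 0.0923]
ft_force: [0.5, -0.6, 0.1]
gripper_force: 0.0
```

```bash
cat >> geo.py <<'E'
def ears(n="scene"):   # brass blob -> second-moment angle is useless; fit light/dark hole ellipses inside brass outline
    K,E,p=CAM[n];h=cv2.cvtColor(p,cv2.COLOR_RGB2HSV)
    m=((h[...,0]>12)&(h[...,0]<28)&(h[...,1]>130)).astype(np.uint8)
    cs,hi=cv2.findContours(m,cv2.RETR_CCOMP,cv2.CHAIN_APPROX_NONE)
    for c,q in zip(cs,hi[0]):
        M=cv2.moments(c)
        if M["m00"]>8:
            o=np.array([M["m10"],M["m01"]])/M["m00"]
            r=E[:3,:3].T@np.linalg.solve(K,[*o,1]);C=-E[:3,:3].T@E[:3,3]
            q0=NR.T@(C-NB);d=NR.T@r;t=(.0145-q0[2])/d[2];w=(q0+t*d)*1000
            if abs(w[0]+44)<80 and abs(w[1])<80: print(n,"hole" if q[3]>=0 else "outer",M["m00"],o.round(1),"nest",w.round(1),"ang",np.degrees(np.arctan2(w[1],w[0]+44)).round(1))
E
python3 -c "
from geo import *
delta(nw(-10,50,8));cams();ears();ears('top')"
```

```text
delta [ 0.0003  0.0096 -0.0074] turn 89.89 z [ 0.5678 -0.1793  0.0923] q [-29.  32.  77.   0.  71. -14.] t 11.05 grip 2.433762676193906e-05
scene outer 492.5 [274.  186.7] nest [-50.3  -1.2  14.5] ang -168.9
scene hole 24.0 [284.3 193.7] nest [-82.8 -15.2  14.5] ang -158.6
scene hole 50.0 [277.5 178.2] nest [-34.  -30.   14.5] ang -71.6
top outer 326.0 [292.5 207.3] nest [-57.9 -17.2  14.5] ang -128.9
top hole 38.5 [291.2 215.6] nest [-80.7 -19.8  14.5] ang -151.7
```

The collar turned: ear 1 is now about 26° short. I'll move further uphill, then push across towards -Y.

>>> nudge_tcp([
  [[0,0.007,-0.004,0,0],[0,0.007,-0.004,0,0],[0,0,0,0,0],[-0.004,0,0,0,0],[-0.004,0,0,0,0],[-0.004,0,0,0,0],[-0.004,0,0,0,0],[0,0,0,0,0]],
], only="pos|force")

```text
position: [0.5758, -0.1988, 0.0996]
ft_force: [-0.2, -0.2, 0.2]
gripper_force: 0.0
```

```bash
python3 -c "
from geo import *
delta(nw(-4,30,8));cams();ears();ears('top')"
```

```text
delta [-0.003  0.002 -0.003] turn 89.83 z [ 0.5758 -0.1988  0.0996] q [-30.  33.  74.  -0.  73. -15.] t 11.95 grip 3.15613285326093e-05
scene outer 520.0 [272.9 186.8] nest [-49.    2.1  14.5] ang 157.4
scene hole 26.0 [281.1 197.7] nest [-87.6   2.3  14.5] ang 177.0
scene hole 50.0 [277.5 178.2] nest [-34.  -30.   14.5] ang -71.6
top outer 174.0 [292.5 207.6] nest [-58.8 -17.5  14.5] ang -130.1
top outer 27.0 [282.7 191.9] nest [-24.9  17.   14.5] ang 41.7
```

Ear 2 reads about 177°, close to lined up. Next I'll lift, turn the tool back, straddle ear 1 and close on it to centre it exactly.

>>> nudge_tcp([
  [[0.01,0,-0.01,0,0],[0.0,0,-0.035,0,0.06],[0,0,-0.035,8,0.06],[-0.01,0,0,8,0.06],[0,0,0,8,0.06],[0,0,0,8,0.06],[0,0,0,8,0.06],[0,0,0,8,0.06],[0,0,0,8,0.06],[0,0,0,8,0.06]],
], only="pos|force")

```text
position: [0.5751, -0.1968, 0.1806]
ft_force: [-0.4, -0.5, -0.2]
gripper_force: 0.0
```

>>> nudge_tcp([
  [[0,0,0,8,0.06],[0,0,0,8,0.06],[0,0,0,8,0.06],[0,0,0,2,0.06],[0,0,0,0,0.06]],
], only="pos|force")

```text
position: [0.5751, -0.1969, 0.1805]
ft_force: [0.2, 1.1, -0.1]
gripper_force: 0.0
```

```bash
python3 -c "
from geo import *
delta(nw(1,0,10),-.031);cams();ears();ears('top')"
```

```text
delta [0.0065 0.0346 0.0786] turn -0.1 z [ 0.5751 -0.1969  0.1805] q [-30.  29.  67.  -0.  84.  75.] t 13.55 grip 0.06040032639286992
scene outer 579.5 [271.5 185.5] nest [-43.8   3.   14.5] ang 85.7
scene hole 25.0 [281.1 197.8] nest [-87.8   2.5  14.5] ang 176.7
scene hole 50.0 [277.5 178.2] nest [-34.  -30.   14.5] ang -71.6
scene hole 21.5 [260.9 174. ] nest [ 0.4  7.9 14.5] ang 10.1
top outer 206.0 [292.2 206.8] nest [-56.9 -16.3  14.5] ang -128.5
top outer 44.5 [280.6 190.3] nest [-22.3  23.1  14.5] ang 46.8
```

>>> nudge_tcp([
  [[0.0065,0.0346,0.01,0,0.06],[0,0,0.03,0,0.06],[0,0,0.025,0,0.06],[0,0,0.008,0,0.06],[0,0,0,0,0.06]],
], only="pos|force")

```text
position: [0.5721, -0.2323, 0.1063]
ft_force: [0.2, 0.6, 0.1]
gripper_force: 0.0
```

```bash
python3 -c "
from geo import *
delta(nw(1,0,10),-.031)"
```

```text
delta [ 0.0003 -0.0004  0.0044] turn -0.08 z [ 0.5721 -0.2323  0.1063] q [-33.  33.  72.  -0.  75.  72.] t 14.15 grip 0.060008462966792006
```

>>> nudge_tcp([
  [[0,0,0.003,0,0.06],[0,0,0.003,0,0.06],[0,0,0,0,0.06]],
], only="pos|force")

```text
position: [0.5724, -0.2327, 0.1013]
ft_force: [-0.1, -0.6, -0.3]
gripper_force: 0.0
```

Not touching. Closing lightly on the ear.

>>> nudge_tcp([
  [[0,0,0,0,0.05],[0,0,0,0,0.045],[0,0,0,0,0.04],[0,0,0,0,0.035],[0,0,0,0,0.035],[0,0,0,0,0.035]],
], grip_n=20, only="pos|force|width")

```text
position: [0.5724, -0.2326, 0.1012]
ft_force: [-0.7, 1.5, 3.9]
grip_width: 0.0351
gripper_force: 17.9
```

```bash
python3 -c "
from geo import *
delta(nw(1,0,10),-.031);cams();ears();ears('top')"
```

```text
delta [-0.0001 -0.0006 -0.0007] turn -0.12 z [ 0.5724 -0.2326  0.1012] q [-33.  34.  72.   0.  74.  72.] t 15.05 grip 0.03505788285400937
scene outer 519.0 [272.6 186.6] nest [-48.1   2.3  14.5] ang 151.0
scene hole 27.0 [280.3 198.4] nest [-88.1   6.2  14.5] ang 172.1
scene hole 51.0 [277.4 178.2] nest [-34.  -29.7  14.5] ang -71.3
top outer 84.0 [292.6 193.2] nest [-21.1  -7.8  14.5] ang -18.8
```

>>> nudge_tcp([
  [[0,0,0,0,0.06],[0,0,0,0,0.06],[0,0,0,0,0.06],[0,0,-0.02,0,0.06],[0,0,-0.04,0,0.06],[0,0,-0.05,0,0.06],[-0.02,-0.04,-0.02,0,0.06],[-0.02,-0.04,0,0,0.06],[-0.01,-0.04,0,0,0.06],[0,0,0,0,0.06]],
], only="pos|force|width")

```text
position: [0.5547, -0.0997, 0.2314]
ft_force: [-0.7, 0.3, 0.4]
grip_width: 0.06
gripper_force: 0.0
```

```bash
python3 - <<'E'
from geo import *
cams();ears();ears('top');delta(np.array([.5596,.1179,.1281]),-.045)
W=env.get_image("wrist");s=env.observe()
cv2.imwrite("pics/w2.png",W["pixels"][:,:,::-1]);np.save("pics/w2E.npy",W["extrinsics"])
E1=W["extrinsics"]
# cast wrist rays of brass/hole blobs on the ear plane
h=cv2.cvtColor(W["pixels"],cv2.COLOR_RGB2HSV);m=((h[...,0]>12)&(h[...,0]<28)&(h[...,1]>130)).astype(np.uint8)
cs,hi=cv2.findContours(m,cv2.RETR_CCOMP,cv2.CHAIN_APPROX_NONE)
for c,q in zip(cs,hi[0]):
    M=cv2.moments(c)
    if M["m00"]>15:
        o=np.array([M["m10"],M["m01"]])/M["m00"];v=o-W["K"][:2,2];r=np.hypot(*v);t=r/W["K"][0,0]
        d=NR.T@E1[:3,:3].T@np.array([*(v/r*np.sin(t)),np.cos(t)]);q0=NR.T@(-E1[:3,:3].T@E1[:3,3]-NB)
        for z in(.0145,.0525):
            w=(q0+d*(z-q0[2])/d[2])*1000
            print("wrist","hole" if q[3]>=0 else "outer",M["m00"],o.round(1),z,w.round(1),np.degrees(np.arctan2(w[1],w[0]+44)).round(1))
E
```

```text
scene outer 574.5 [271.4 185.5] nest [-43.5   3.2  14.5] ang 80.9
scene hole 28.5 [280.2 198.5] nest [-88.2   6.6  14.5] ang 171.5
scene hole 50.0 [277.5 178.2] nest [-34.  -30.   14.5] ang -71.6
scene hole 8.5 [267.2 175.6] nest [-12.8  -6.3  14.5] ang -11.3
scene hole 23.0 [262.  173.5] nest [-0.   3.8 14.5] ang 5.0
top outer 758.5 [287.3 199.5] nest [-41.2   0.8  14.5] ang 15.8
top hole 37.0 [282.5 215. ] nest [-85.8   1.9  14.5] ang 177.4
top hole 62.5 [285.5 206.2] nest [-60.2   0.7  14.5] ang 177.7
top hole 42.0 [292.  184.3] nest [ 1.1 -0.3 14.5] ang -0.4
delta [-0.0528 -0.2149  0.1477] turn -0.04 z [ 0.5551 -0.1033  0.2309] q [-23.  22.  69.  -0.  88.  82.] t 16.25 grip 0.06017444463828004
wrist outer 188.5 [490.3 186.3] 0.0145 [ -64.7 -186.9   14.5] -96.3
wrist outer 188.5 [490.3 186.3] 0.0525 [ -24.2 -131.6   52.5] -81.5
wrist outer 4296.0 [373.  166.3] 0.0145 [-36.5   1.4  14.5] 10.9
wrist outer 4296.0 [373.  166.3] 0.0525 [-1.1 22.7 52.5] 27.9
wrist hole 22.0 [358.6 195.1] 0.0145 [-80.8   6.   14.5] 170.8
wrist hole 22.0 [358.6 195.1] 0.0525 [-37.4  26.4  52.5] 76.0
wrist hole 232.5 [382.2 199.7] 0.0145 [-89.1 -26.2  14.5] -149.8
wrist hole 232.5 [382.2 199.7] 0.0525 [-44.2   0.   52.5] 168.4
wrist hole 79.5 [382.4 134.1] 0.0145 [ 4.7  3.2 14.5] 3.7
wrist hole 79.5 [382.4 134.1] 0.0525 [32.6 24.1 52.5] 17.5
```

Both views put the ears at about -1.5°, within tolerance. Now for the pin.

>>> nudge_tcp([
  [[-0.011,-0.043,0,0,0.06],[-0.011,-0.043,0,0,0.06],[-0.011,-0.043,0,0,0.06],[-0.011,-0.043,0,0,0.06],[-0.0088,-0.043,0,0,0.06],[0,0,0,0,0.06],[0,0,0,0,0.06]],
], only="pos|rot")

```text
position: [0.5604, 0.1171, 0.2303]
tool_rot: [[0.966, -0.259, -0.001], [-0.259, -0.966, -0.0], [-0.0, 0.001, -1.0]]
```

```bash
python3 -c "
from geo import *
delta(np.array([.5596,.1179,.108]),-.047)"
```

```text
delta [-0.0009 -0.0007  0.1693] turn -0.1 z [0.5604 0.1171 0.2303] q [ -0.  23.  68.  -0.  89. 105.] t 17.0 grip 0.06016981827923853
```

>>> nudge_tcp([
  [[0,0,0.04,0,0.06],[-0.0005,0,0.04,0,0.06],[0,0,0.04,0,0.06],[0,0,0.03,0,0.06],[0,0,0.015,0,0.06],[0,0,0.004,0,0.06],[0,0,0,0,0.06]],
], only="pos|force")

```text
position: [0.5599, 0.1162, 0.0617]
ft_force: [0.4, 0.4, -0.1]
gripper_force: 0.0
```

>>> nudge_tcp([
  [[0,0,0,0,0.04],[0,0,0,0,0.03],[0,0,0,0,0.02],[0,0,0,0,0.02],[0,0,0,0,0.02],[0,0,0,0,0.02],[0,0,0,0,0.02]],
], grip_n=25, only="pos|force|width")

```text
position: [0.5601, 0.1176, 0.0629]
ft_force: [-0.9, -1.4, 7.0]
grip_width: 0.0253
gripper_force: 24.4
```

>>> nudge_tcp([
  [[0,0,-0.02,0,0.02],[0,0,-0.02,0,0.02],[0,0,-0.012,0,0.02],[0,0,0,0,0.02]],
], grip_n=30, only="pos|force|width")

```text
position: [0.5601, 0.1177, 0.1152]
ft_force: [0.1, 0.4, -0.6]
grip_width: 0.0252
gripper_force: 30.2
```

>>> nudge_tcp([
  [[-0.008,0,0.0002,0,0.02],[-0.008,0,0.0012,0,0.02],[-0.007,0,0.0019,0,0.02],[-0.007,0,0.0023,0,0.02],[-0.0065,0,0.003,0,0.02],[-0.0065,0,0.0039,0,0.02],[0,0,0,0,0.02]],
], only="pos|force|width")

```text
position: [0.5168, 0.1293, 0.1006]
ft_force: [2.8, 1.6, 0.4]
grip_width: 0.0253
gripper_force: 31.3
```

```bash
cat >> geo.py <<'E'
def red(n):
    p=CAM[n][2];h=cv2.cvtColor(p,cv2.COLOR_RGB2HSV);m=(((h[...,0]<8)|(h[...,0]>172))&(h[...,1]>140)&(h[...,2]>60)).astype(np.uint8)
    N,l,s,c=cv2.connectedComponentsWithStats(m)
    for i in range(1,N):
        if s[i,4]>40:
            y,x=np.nonzero(l==i);r=cv2.minAreaRect(np.stack([x,y],1).astype(np.float32));print(n,s[i].tolist(),r)
E
python3 - <<'E'
from geo import *
cams();red("scene");red("top")
a=CAM["top"][2][140:240,110:210,::-1];b=CAM["scene"][2][210:310,150:250,::-1]
cv2.imwrite("pics/c5.png",np.hstack([cv2.resize(a,(400,400),interpolation=2),cv2.resize(b,(400,400),interpolation=2)]))
E
```

```text
scene [254, 90, 14, 14, 148] ((260.5, 96.5), (13.0, 13.0), 90.0)
scene [200, 245, 10, 17, 108] ((204.5, 253.0), (16.0, 9.0), 90.0)
top [391, 51, 8, 10, 48] ((395.300048828125, 55.600013732910156), (6.708203315734863, 8.944271087646484), 63.43495178222656)
top [506, 56, 6, 14, 46] ((508.5, 62.5), (13.0, 5.0), 90.0)
top [130, 60, 19, 20, 241] ((138.53773498535156, 69.632080078125), (19.367835998535156, 15.24701976776123), 74.05460357666016)
```

View pics/c5.png

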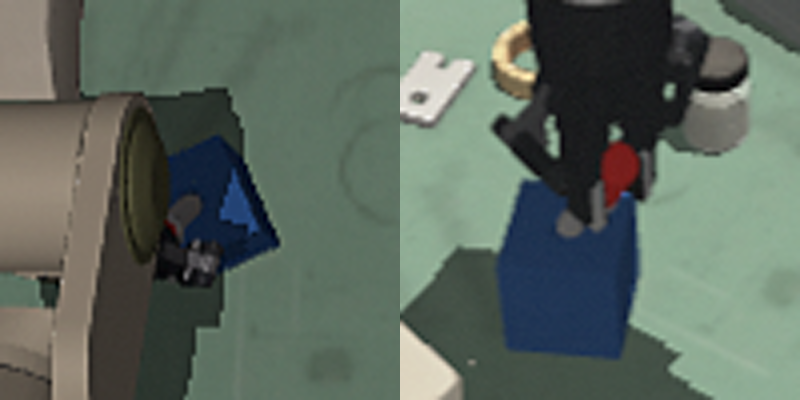

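The pin is tilted in the jaws: flange at about scene (193,266), red grip leaning back to (205,253). I'll work out the tilt from the ray through the flange in the tool's xz plane.

```bash
python3 - <<'E'
from geo import *
cams();s=env.observe();T=s["tool_rot"];P=s["position"]
K,E,p=CAM["scene"];C=-E[:3,:3].T@E[:3,3]
def pl(px,off=0):
    d=E[:3,:3].T@np.linalg.solve(K,[*px,1]);t=((P-C)@T[:,1]+off)/(d@T[:,1]);return (T.T@(C+d*t-P)*1000).round(1)
for px in[(193,266.3),(191,264),(195,269),(192,268)]: print(px,pl(px))
for a in(22,26,30,34):
    z=np.array([-np.sin(np.radians(a)),0,-np.cos(np.radians(a))])  # pin z in tool axes
    for g in(-.045,-.05):
        f=lambda k:proj("scene",P+T@(np.array([0,0,g])+z*k)).round(1)
        print(a,g,"flange mid",f(-.030),"top",f(.019))
g=cv2.cvtColor(p,cv2.COLOR_RGB2HSV)
for y in range(258,274): print(y,[tuple(int(c) for c in p[y,x]) for x in range(186,204,2)])
E
```

```text
(193, 266.3) [40.   0.  21.1]
(191, 264) [47.4  0.  19. ]
(195, 269) [32.7  0.  24.6]
(192, 268) [44.7  0.  30.6]
22 -0.045 flange mid [199.8 261.4] top [204.  251.3]
22 -0.05 flange mid [199.7 259.8] top [203.9 249.6]
26 -0.045 flange mid [199.3 260.7] top [204.4 251.8]
26 -0.05 flange mid [199.2 259.1] top [204.3 250.1]
30 -0.045 flange mid [198.7 259.9] top [204.7 252.2]
30 -0.05 flange mid [198.6 258.4] top [204.6 250.6]
34 -0.045 flange mid [198.2 259.2] top [205.1 252.7]
34 -0.05 flange mid [198.1 257.6] top [205.  251.1]
258 [(29, 50, 80), (27, 44, 68), (28, 29, 27), (22, 24, 26), (23, 26, 26), (23, 24, 25), (92, 92, 91), (69, 73, 72), (111, 25, 23)]
259 [(30, 49, 79), (29, 48, 78), (31, 49, 76), (29, 29, 28), (24, 28, 28), (24, 25, 26), (85, 85, 84), (74, 79, 78), (110, 25, 23)]
260 [(31, 49, 79), (28, 48, 77), (32, 53, 83), (26, 29, 32), (26, 28, 30), (23, 25, 26), (83, 83, 82), (77, 80, 80), (108, 23, 20)]
261 [(30, 50, 78), (31, 50, 79), (28, 48, 80), (25, 28, 32), (22, 26, 25), (23, 25, 25), (83, 83, 82), (77, 79, 78), (104, 55, 52)]
262 [(30, 50, 79), (32, 50, 80), (49, 
[... 833 characters left out ...]
8), (34, 52, 79), (28, 49, 79), (29, 48, 78)]
269 [(32, 52, 81), (29, 49, 78), (37, 52, 79), (49, 60, 84), (37, 54, 80), (29, 49, 80), (29, 49, 78), (32, 50, 79), (28, 48, 77)]
270 [(32, 52, 81), (28, 49, 79), (28, 47, 77), (26, 47, 79), (27, 49, 79), (30, 50, 80), (31, 50, 79), (29, 49, 78), (32, 51, 79)]
271 [(33, 52, 81), (31, 51, 81), (31, 50, 80), (32, 51, 80), (30, 50, 79), (30, 51, 81), (31, 50, 79), (29, 50, 78), (30, 50, 80)]
272 [(30, 51, 82), (31, 51, 80), (26, 49, 78), (30, 50, 79), (30, 50, 80), (28, 50, 78), (31, 50, 79), (30, 50, 79), (31, 50, 79)]
273 [(29, 49, 80), (28, 50, 80), (29, 49, 79), (32, 51, 80), (29, 49, 78), (29, 49, 79), (34, 53, 82), (29, 48, 80), (27, 48, 76)]
```

```bash
python3 - <<'E'
from geo import *
cams();s=env.observe();T=s["tool_rot"];P=s["position"]
for n in CAM: print(n,"mouth",proj(n,np.array([.5596,.1179,.075])).round(1))
K,E,p=CAM["top"]
sub=p[185:205,148:170].astype(int);m=((sub.max(2)-sub.min(2)<16)&(sub.max(2)>80)).astype(np.uint8)
for r in m: print(''.join('#' if v else '.' for v in r))
for a in(24,27,30,33,36):
    z=np.array([-np.sin(np.radians(a)),0,-np.cos(np.radians(a))]);x=np.array([np.cos(np.radians(a)),0,-np.sin(np.radians(a))])
    for n in CAM:
        f=lambda k,r=0,q=0:proj(n,P+T@(np.array([0,0,-.047])+z*k+x*r+np.array([0,q,0]))).round(1).tolist()
        print(a,n,"tip",f(-.093),"flange edges x",f(-.027,.0145),f(-.033,.0145),"y",f(-.027,0,.0145),f(-.027,0,-.0145),"shank mid",f(-.063),f(-.063,.008))
E
```

```text
scene mouth [192.1 266.9]
top mouth [157.7 190.7]
......................
......................
......................
......................
......................
......................
......................
......................
......................
......................
......................
......................
......................
......................
......................
...........#..........
..........#...........
......................
.........#.#..........
.........#...##.......
24 scene tip [194.0, 271.7] flange edges x [196.0, 254.9] [195.4, 256.0] y [204.8, 256.7] [194.7, 263.0] shank mid [196.5, 266.4] [194.5, 263.8]
24 top tip [158.2, 193.5] flange edges x [150.5, 194.4] [151.3, 193.9] y [154.9, 201.4] [144.0, 198.2] shank mid [154.4, 196.3] [154.9, 193.4]
27 scene tip [192.8, 270.1] flange edges x [195.7, 254.3] [195.1, 255.3] y [204.4, 256.2] [194.3, 262.5] shank mid [195.7, 265.3] [193.7, 262.6]
27 top tip [158.6, 191.8] flange edges x [150.5, 194.0] [151.4, 193.3] y [155.0, 200.8] [144.1, 197.7] shank mid [154.6, 195.1] [155.1, 192.3]
30 scene tip [191.6, 268.4] flange edges x [195.4, 253.6] [194.7, 254.6] y [204.0, 255.7] [194.0, 262.0] shank mid [194.9, 264.2] [192.9, 261.4]
30 top tip [158.9, 190.1] flange edges x [150.5, 193.6] [151.3, 192.8] y [155.1, 200.3] [144.2, 197.2] shank mid [154.8, 193.9] [155.2, 191.2]
33 scene tip [190.5, 266.7] flange edges x [195.1, 253.0] [194.4, 253.8] y [203.7, 255.2] [193.6, 261.5] shank mid [194.1, 263.0] [192.2, 260.2]
33 top tip [159.1, 188.5] flange edges x [150.4, 193.2] [151.3, 192.3] y [155.2, 199.8] [144.3, 196.7] shank mid [155.0, 192.8] [155.4, 190.1]
36 scene tip [189.3, 265.0] flange edges x [194.9, 252.4] [194.1, 253.1] y [203.3, 254.7] [193.3, 261.0] shank mid [193.3, 261.8] [191.5, 258.9]
36 top tip [159.3, 186.9] flange edges x [150.4, 192.8] [151.3, 191.8] y [155.2, 199.3] [144.3, 196.2] shank mid [155.1, 191.7] [155.5, 189.0]
```

The tilt matches 30°. I'll lift the pin clear and measure where its tip really is.

>>> nudge_tcp([
  [[0.002,0,-0.003,0,0.02],[0.01,0,-0.02,0,0.02],[0,0,-0.04,0,0.02],[0,0,-0.04,0,0.02],[0,0,-0.02,0,0.02],[0,0,0,0,0.02]],
], grip_n=45, only="pos|force|width")

```text
position: [0.5303, 0.1254, 0.2269]
ft_force: [0.7, -0.7, -1.6]
grip_width: 0.0249
gripper_force: 44.5
```

```bash
python3 - <<'E'
from geo import *
cams();s=env.observe();T=s["tool_rot"];P=s["position"];red("scene")
for n in CAM:
    for a in(27,30,33):
        z=np.array([-np.sin(np.radians(a)),0,-np.cos(np.radians(a))])
        f=lambda k:proj(n,P+T@(np.array([0,0,-.047])+z*k)).round(1).tolist()
        print(a,n,"tip",f(-.093),"shank",f(-.07),f(-.05),"flange",f(-.03))
p=CAM["scene"][2].astype(int);c=proj("scene",P+T@np.array([.035,0,.015])).round().astype(int);print(c)
for y in range(c[1]-20,c[1]+20): print(y,''.join('r' if q[0]>q[1]+40 else '#' if q.max()<60 else 'B' if q[2]>q[0]+25 else 'g' if q[1]>q[0]+12 else 'o' for q in p[y,c[0]-25:c[0]+30]))
E
```

```text
scene [193, 198, 11, 18, 131] ((198.0, 206.5), (17.0, 10.0), 90.0)
27 scene tip [186.3, 229.3] shank [188.6, 224.6] [190.6, 220.5] flange [192.7, 216.2]
30 scene tip [185.1, 227.5] shank [187.7, 223.3] [189.9, 219.5] flange [192.3, 215.6]
33 scene tip [183.9, 225.8] shank [186.7, 222.0] [189.3, 218.6] flange [191.9, 215.0]
27 top tip [148.5, 178.9] shank [144.9, 181.4] [141.7, 183.7] flange [138.4, 186.1]
30 top tip [148.8, 177.0] shank [145.2, 180.0] [141.9, 182.7] flange [138.5, 185.5]
33 top tip [149.1, 175.2] shank [145.4, 178.6] [142.0, 181.7] flange [138.6, 184.8]
[188 224]
204 gggggggggggg##################rrrrrrrrrrroooogggggggggg
205 gggggggggggggo################rrrrrrrrrr#oooogggggggggg
206 ggggggggggggggg###############rrrrrrrrrr#oooogggggggggg
207 gggggggggggggggg#############oorrrrrrrr##oooogggggggggg
208 gggggggggggggggggo##########ooorrrrrrr####ooggggggggggg
209 ggggggggggggggggggo########oooorrrrrrr###oooggggggggggg
210 ggggggggggggggggggggg######oooorrrrrr####oooggg
[... 1288 characters left out ...]
oooooooooooooooogggggggggggggggggggggggg
233 ooggggggggggggooooooooooooooogggggggggggggggggggggggggg
234 ogggggggggggggggooooooooooogggggggggggggggggggggggggggg
235 ggggggggggggggggggggggggggggggggggggggggggggggggggggggg
236 ggggggggggggggggggggggggggggggggggggggggggggggggggggggg
237 ggggggggggggggggggggggggggggggggggggggggggggggggggggggg
238 ggggggggggggggggggggggggggggggggggggggggggggggggggggggg
239 ggggggggggggggggggggggggggggggggggggggggggggggggggggggg
240 ggggggggggggggggggggggggggggggggggggggggggggggggggggggg
241 ggggggggggggggggggggggggggggggggggggggggggggggggggggggo
242 ggggggggggggggggggggggggggggggggggggggggggggggggggggggg
243 ggggggggggggggggggggggggggggggggggggggggggggggggggggggg
```

The tape roll behind the tip spoils this measurement. I'll carry the pin to hover on the bore axis and measure it there.

```bash
cat >> geo.py <<'E'
def dpin(x,y,z,tipv=(.0465,0,.0335)):
    s=env.observe();T=s["tool_rot"];d=T.T@(nw(x,y,z)-s["position"])-np.array(tipv);print("pin delta",d.round(4),"pos",s["position"].round(4),"t",s["time_s"],"yaw",round(np.degrees(np.arctan2(T[1,0],T[0,0]))+14.93,2))
E
python3 -c "
from geo import *
dpin(0,0,60)"
```

```text
pin delta [0.0627 0.3339 0.0141] pos [0.5289 0.1255 0.2233] t 20.5 yaw -0.14
```

>>> nudge_tcp([
  [[0.008,0.042,0,0,0.02],[0.008,0.042,0,0,0.02],[0.008,0.042,0,0,0.02],[0.008,0.042,0,0,0.02],[0.008,0.042,0,0,0.02],[0.008,0.042,0,0,0.02],[0.008,0.042,0,0,0.02],[0.007,0.04,0.007,0,0.02],[0,0,0.007,0,0.02],[0,0,0,0,0.02]],
], only="pos|force|width")

```text
position: [0.5024, -0.2132, 0.2075]
ft_force: [-0.6, -0.9, -1.6]
grip_width: 0.0253
gripper_force: 44.7
```

```bash
python3 - <<'E'
from geo import *
dpin(0,0,60)
cams();s=env.observe();T=s["tool_rot"];P=s["position"];red("scene")
for n in CAM:
    for a in(27,30,33,36):
        z=np.array([-np.sin(np.radians(a)),0,-np.cos(np.radians(a))])
        f=lambda k:proj(n,P+T@(np.array([0,0,-.047])+z*k)).round(1).tolist()
        print(a,n,"tip",f(-.093),"shank",f(-.07),f(-.05),"flange",f(-.03))
p=CAM["scene"][2].astype(int);c=proj("scene",P+T@np.array([.035,0,.015])).round().astype(int);print(c)
print((c[0]-20)//1)
for y in range(c[1]-18,c[1]+22): print(y,' '.join('%3d'%q.mean() if q[0]<q[1]+40 else 'rrr' for q in p[y,c[0]-16:c[0]+18]))
E
```

```text
pin delta [ 0.0003  0.0001 -0.002 ] pos [ 0.5024 -0.2132  0.2075] t 21.5 yaw -0.22
scene [254, 90, 14, 14, 147] ((260.5, 96.5), (13.0, 13.0), 90.0)
scene [283, 138, 7, 13, 64] ((286.0, 144.0), (12.0, 6.0), 90.0)
27 scene tip [269.9, 166.2] shank [273.0, 161.5] [275.8, 157.3] flange [278.6, 153.0]
30 scene tip [268.9, 164.8] shank [272.2, 160.5] [275.2, 156.6] flange [278.2, 152.6]
33 scene tip [267.8, 163.5] shank [271.4, 159.4] [274.6, 155.8] flange [277.9, 152.1]
36 scene tip [266.8, 162.0] shank [270.6, 158.3] [274.0, 155.0] flange [277.5, 151.6]
27 top tip [289.0, 192.3] shank [288.2, 195.1] [287.5, 197.6] flange [286.8, 200.2]
30 top tip [289.5, 190.4] shank [288.6, 193.7] [287.8, 196.6] flange [287.0, 199.6]
33 top tip [290.1, 188.6] shank [289.0, 192.3] [288.1, 195.6] flange [287.1, 199.0]
36 top tip [290.6, 186.8] shank [289.4, 190.9] [288.4, 194.6] flange [287.3, 198.4]
[272 161]
252
143 140 141 140 143 145 151 154 155 156 157 157 158 158 153 133  88  32  17  25  31  40  4
[... 4809 characters left out ...]

178 125 111  88  78  81  87  85  87  88  89  90  89  83  91  90  79  84  89  78  58  47  46  44  77  99 153 rrr 150 118 123 122 120 121 122
179 126 124 106  83  80  87  88  88  87  88  85  81  79  81  78  77  84  89  78  56  43  44  42  75 104 154 rrr 153 118 119 122 121 121 121
180 126 125 111  86  76  80  88  87  86  87  83  82  76  76  77  78  83  88  86  73  74  88  91  91  88 145 rrr 172 142 123 124 125 127 128
181 126 124 122 110  86  81  87  87  87  84  86  78  75  77  76  75  77  87  88  86  80  82 115 108 135 rrr 183 227 225 161 133 134 133 136
182 125 125 126 108  80  83  89  86  86  85  84  80  78  78  81  81  76  77  87  87  83 142 rrr rrr rrr rrr 193 236 246 226 165 137 138 139
```

```bash
python3 - <<'E'
from geo import *
W=env.get_image("wrist");s=env.observe();T=np.eye(4);T[:3,:3]=s["tool_rot"];T[:3,3]=s["position"];CT=W["extrinsics"]@T
def wp(p):
    c=CT[:3,:3]@p+CT[:3,3];r=np.hypot(*c[:2]);t=np.arctan2(r,c[2]);return (W["K"][:2,2]+W["K"][0,0]*t*c[:2]/r).round(1).tolist()
for a in(27,30,33,36):
    a_=np.radians(a);z=np.array([-np.sin(a_),0,-np.cos(a_)]);x=np.array([np.cos(a_),0,-np.sin(a_)])
    f=lambda k,r=0,y=0:wp(np.array([0,y,-.047])+z*k+x*r)
    print(a,"tip",f(-.093),"tip front",f(-.093,.004),"shank10 front",f(-.083,.008),"sides",f(-.083,0,.008),f(-.083,0,-.008),"flange front",f(-.033,.0145),"y",f(-.03,0,.0145),f(-.03,0,-.0145),"bore",wp(np.linalg.inv(T)[:3]@np.r_[nw(0,0,14.5),1]))
p=W["pixels"].astype(int)
for y in range(160,264,3): print(y,' '.join('%3d'%q.mean() if q[0]<q[2]+40 else ' yy' for q in p[y,226:290:2]))
E
```

```text
27 tip [255.8, 151.6] tip front [255.7, 147.0] shank10 front [255.7, 151.2] sides [267.8, 160.8] [243.7, 160.8] flange front [255.2, 201.0] y [282.3, 223.4] [228.5, 223.4] bore [257.9, 110.9]
30 tip [255.7, 146.1] tip front [255.7, 141.5] shank10 front [255.6, 146.3] sides [267.9, 155.8] [243.5, 155.8] flange front [255.2, 199.9] y [282.5, 221.6] [228.2, 221.6] bore [257.9, 110.9]
33 tip [255.7, 140.6] tip front [255.7, 136.0] shank10 front [255.6, 141.5] sides [268.1, 150.8] [243.2, 150.9] flange front [255.2, 198.9] y [282.7, 220.0] [228.0, 220.0] bore [257.9, 110.9]
36 tip [255.7, 135.2] tip front [255.6, 130.7] shank10 front [255.5, 136.8] sides [268.3, 146.0] [243.0, 146.0] flange front [255.1, 198.1] y [282.9, 218.4] [227.8, 218.4] bore [257.9, 110.9]
160  yy  yy  yy  yy  yy  yy  yy  yy  yy  yy 103 107 110 117 118 114 116 117 113 113 111 109  yy  yy  yy  yy  yy  yy  yy  yy  yy  yy
163  yy  yy  yy  yy  yy  yy  yy  yy  yy  yy 105 107 111 118 115 116 118 115 115 113 113 109  yy  yy  yy  yy  yy  yy  yy  yy  yy  yy
166 140  yy  yy  yy  yy  yy  yy  yy  yy  yy 104 108 109 118 117 116 
[... 3587 characters left out ...]
  yy  yy  yy  yy  yy  yy  yy  63  70 117
250 111  41  31  yy  yy  yy  yy  yy  yy  yy  yy  yy  yy  yy  yy  yy  yy  yy  yy  yy  yy  yy  yy  yy  yy  yy  yy  yy  yy  60  63 114
253 113  33  35  yy  yy  yy  yy  yy  yy  yy  yy  yy  yy  yy  yy  yy  yy  yy  yy  yy  yy  yy  yy  yy  yy  yy  yy  yy  yy  61  63 113
256  77  30  32  yy  yy  yy  yy  yy  yy  yy  yy  yy  yy  yy  yy  yy  yy  yy  yy  yy  yy  yy  yy  yy  yy  yy  yy  yy  yy  55  59  84
259  58  34  32  yy  yy  yy  yy  yy  yy  yy  yy  yy  yy  yy  yy  yy  yy  yy  yy  yy  yy  yy  yy  yy  yy  yy  yy  yy  yy  53  58  60
262  43  38  36  yy  yy  yy  yy  yy  yy  yy  yy  yy  yy  yy  yy  yy  yy  yy  yy  yy  yy  yy  yy  yy  yy  yy  yy  yy  yy  48  55  62
```

```bash
python3 - <<'E'
from geo import *
W=env.get_image("wrist")
p=W["pixels"].astype(int)
for y in range(96,160,2): print(y,' '.join('%3d'%q.mean() if q[0]<q[2]+30 else ' yy' for q in p[y,236:282:2]))
E
```

```text
96 144 147  yy  yy  yy  yy  yy  yy  yy  yy  yy  yy  yy  yy  yy  yy  yy  yy  yy  yy  yy  yy 248
98 144 139  yy  yy  yy  yy  yy  yy  yy  yy  yy  yy  yy  yy  yy  yy  yy  yy  yy  yy  yy  yy  yy
100 141 126  yy  yy  yy  yy  yy  yy  yy  yy  yy  yy  yy  yy  yy  yy  yy  yy  yy  yy  yy  yy  yy
102 141  yy  yy  yy  yy  yy  yy  yy  yy  yy 129 138 142 136 128  yy  yy  yy  yy  yy  yy  yy  yy
104 143  yy  yy  yy  yy  yy  yy  yy 139 148 146 148 147 145 141 135  yy  yy  yy  yy  yy  yy  yy
106 141  yy  yy  yy  yy  yy  yy  yy 139 150 144 144 147 144 141 134 146  yy  yy  yy  yy  yy  yy
108 143  yy  yy  yy  yy  yy  yy  yy 151 143 152 149 144 142 144 151 149  yy  yy  yy  yy  yy  yy
110 145  yy  yy  yy  yy  yy  yy  yy  yy 157 163 162 162 159 155 148  yy  yy  yy  yy  yy  yy  yy
112 144  yy  yy  yy  yy  yy  yy  yy  yy  yy  yy 154 150  yy  yy  yy  yy  yy  yy  yy  yy  yy  yy
114 142  yy  yy  yy  yy  yy  yy  yy  yy  yy  yy  yy  yy  yy  yy  yy  yy  yy  yy  yy  yy  yy  yy
116 142  yy  yy  yy  yy  yy  yy  yy  yy  yy  yy  yy  yy  yy  yy  yy  yy  yy  yy  yy  yy  yy  yy
118 146  yy  yy  yy  yy  yy  yy  yy  yy  yy  y
[... 1269 characters left out ...]
  yy  yy  yy  yy  yy  yy  yy
146  yy  yy  yy  yy  yy  yy  yy 107 116 116 115 119 116 116 109  yy  yy  yy  yy  yy  yy  yy  yy
148  yy  yy  yy  yy  yy  yy 102 110 115 117 117 119 116 114 115  yy  yy  yy  yy  yy  yy  yy  yy
150  yy  yy  yy  yy  yy  yy 106 114 117 118 115 117 117 113 113 111  yy  yy  yy  yy  yy  yy  yy
152  yy  yy  yy  yy  yy 102 106 112 116 118 115 118 115 113 116 110 108  yy  yy  yy  yy  yy  yy
154  yy  yy  yy  yy  yy 102 107 110 119 119 115 119 115 115 114 111 108  yy  yy  yy  yy  yy  yy
156  yy  yy  yy  yy  yy 103 106 111 117 117 116 119 117 114 114 110 105  yy  yy  yy  yy  yy  yy
158  yy  yy  yy  yy  yy 106 108 113 117 116 115 118 115 114 113 111 107  yy  yy  yy  yy  yy  yy
```

Wrist camera: shank tip at (257,141), matching a 30° tilt; flange front at row 201; ear hole around (260,107). The pin is lined up to about 1 mm, so I'll advance along the bore axis.

>>> nudge_tcp([
  [[0.005,-0.0007,0.0077,0,0.02],[0.005,0,0.0087,0,0.02],[0.005,0,0.0087,0,0.02],[0.005,0,0.0087,0,0.02],[0,0,0,0,0.02]],
], only="pos|force|width")

```text
position: [0.5232, -0.2175, 0.1747]
ft_force: [-0.4, -0.1, -1.6]
grip_width: 0.0251
gripper_force: 44.7
```

```bash
python3 -c "
from geo import *
dpin(0,0,15)"
```

```text
pin delta [0.0016 0.0013 0.0043] pos [ 0.5232 -0.2175  0.1747] t 22.2 yaw -0.11
```

>>> nudge_tcp([
  [[0.0025,0,0.0043,0,0.02],[0.0025,0,0.0043,0,0.02],[0.0025,0,0.0043,0,0.02],[0,0,0,0,0.02]],
], only="pos|force|width")

```text
position: [0.5299, -0.2196, 0.1628]
ft_force: [-2.5, -0.3, -2.2]
grip_width: 0.0249
gripper_force: 44.5
```

```bash
python3 -c "
from geo import *
dpin(0,0,5)"
```

```text
pin delta [-0.0004  0.001   0.0011] pos [ 0.5299 -0.2196  0.1628] t 22.6 yaw -0.13
```

>>> nudge_tcp([
  [[0.002,0,0.0035,0,0.02],[0.002,0,0.0035,0,0.02],[0.002,0,0.0035,0,0.02],[0,0,0,0,0.02]],
], only="pos|force|width")

```text
position: [0.5351, -0.2207, 0.1522]
ft_force: [-3.2, 0.4, -3.9]
grip_width: 0.025
gripper_force: 44.6
```

```bash
python3 -c "
from geo import *
dpin(0,0,-6)"
```

```text
pin delta [-0.0002  0.0012 -0.0001] pos [ 0.5351 -0.2207  0.1522] t 23.0 yaw -0.12
```

>>> nudge_tcp([
  [[0.002,0,0.0035,0,0.02],[0.002,0,0.0035,0,0.02],[0,0,0,0,0.02]],
], only="pos|force|width")

```text
position: [0.5388, -0.2218, 0.1452]
ft_force: [-4.1, 0.4, -4.6]
grip_width: 0.0252
gripper_force: 44.5
```

```bash
python3 -c "
from geo import *
dpin(0,0,-14)"
```

```text
pin delta [-0.0001  0.0011 -0.0001] pos [ 0.5388 -0.2218  0.1452] t 23.3 yaw -0.12
```

>>> nudge_tcp([
  [[0.001,0,0.0035,0,0.02],[0.002,0,0.0035,0,0.02],[0.002,0,0.0035,0,0.02],[0.002,0,0.0035,0,0.02],[0,0,0,0,0.02]],
], only="pos|force|width")

```text
position: [0.5459, -0.2238, 0.1313]
ft_force: [-3.8, 0.4, -6.0]
grip_width: 0.0249
gripper_force: 44.6
```

>>> nudge_tcp([
  [[0.002,0,0.0035,0,0.02],[0.002,0,0.0035,0,0.02],[0,0,0,0,0.02]],
], only="pos|force|width")

```text
position: [0.5497, -0.2247, 0.1243]
ft_force: [-4.3, 0.2, -5.5]
grip_width: 0.0251
gripper_force: 44.6
```

```bash
python3 -c "
from geo import *
dpin(0,0,-45.5)"
```

```text
pin delta [0.0044 0.0011 0.0063] pos [ 0.5497 -0.2247  0.1243] t 24.1 yaw -0.12
```

>>> nudge_tcp([
  [[0.0015,0,0.0026,0,0.02],[0.001,0,0.0017,0,0.02],[0,0,0,0,0.02]],
], only="pos|force|width")

```text
position: [0.5519, -0.2253, 0.1202]
ft_force: [-6.7, 0.8, -3.6]
grip_width: 0.0253
gripper_force: 44.6
```

>>> nudge_tcp([
  [[0,0,0,0,0.03],[0,0,0,0,0.035],[0,0,0,0,0.045],[0,0,0,0,0.05],[0,0,0,0,0.05],[0,0,0,0,0.05]],
], only="pos|force|width")

```text
position: [0.5532, -0.2258, 0.1209]
ft_force: [-0.1, 0.0, -0.3]
grip_width: 0.0499
gripper_force: 0.0
```

```bash
python3 - <<'E'
from geo import *
dpin(0,0,-45.5);W=env.get_image("wrist")
s=env.observe();T=np.eye(4);T[:3,:3]=s["tool_rot"];T[:3,3]=s["position"];CT=W["extrinsics"]@T
def wp(p):
    c=W["extrinsics"][:3,:3]@p+W["extrinsics"][:3,3];r=np.hypot(*c[:2]);t=np.arctan2(r,c[2]);return (W["K"][:2,2]+W["K"][0,0]*t*c[:2]/r).round(1).tolist()
for z in(14.5,18,22): print(z,"flange front",wp(nw(14.5,0,z+6)),"sides",wp(nw(0,14.5,z+6)),wp(nw(0,-14.5,z+6)),"grip top front",wp(nw(13,0,z+52)),"back",wp(nw(-13,0,z+52)))
p=W["pixels"].astype(int)
for y in range(150,300,4): print(y,' '.join(('%3d'%q.mean() if abs(q[0]-q[2])<30 else 'rrr' if q[1]<.5*q[0] else ' yy') for q in p[y,214:304:3]))
E
```

```text
pin delta [0.0006 0.0009 0.0031] pos [ 0.5532 -0.2258  0.1209] t 25.0 yaw -0.12
14.5 flange front [257.6, 205.8] sides [230.8, 222.8] [284.5, 222.7] grip top front [257.8, 293.3] back [257.9, 312.8]
18 flange front [257.6, 211.3] sides [230.4, 228.1] [284.9, 228.0] grip top front [257.8, 301.0] back [257.9, 319.4]
22 flange front [257.6, 217.8] sides [230.0, 234.4] [285.3, 234.2] grip top front [257.9, 310.0] back [257.9, 327.0]
150 160 156 158 155 155 160 160 152 157 161 158 154 154 157 155 155 156 159 159 158 157 157 157 158 152 155 156 155 210 213
154 155 161 160 156 159 156 155 162 157 154 158 160 157 154 155 157 158 155 157 158 159 160 156 156 155 158 154 154 155 212
158 154 159 159 160 156 159 156 155 162 160 151 157 159 159 154 154 156 157 157 157 159 158 160 156 158 157 156 155 155 152
162 157 152 159 155 161 156 159 157 156 160 161 154 158 161 158 154 153 156 155 158 154 16
[... 3549 characters left out ...]
 rrr rrr rrr rrr rrr rrr rrr rrr rrr rrr rrr rrr rrr rrr  yy 200 198 199 197 196
282 192 191 193 191 193  yy rrr rrr rrr rrr rrr rrr rrr rrr rrr rrr rrr rrr rrr rrr rrr rrr rrr rrr  yy 199 194 194 195 193
286 195 196 194 195 194  yy rrr rrr rrr rrr rrr rrr rrr rrr rrr rrr rrr rrr rrr rrr rrr rrr rrr rrr  yy 188 197 195 195 194
290 190 193 192 191 192  yy rrr rrr rrr rrr rrr rrr rrr rrr rrr rrr rrr rrr rrr rrr rrr rrr rrr rrr  yy 192 198 195 193 193
294 191 194 194 193 192  yy rrr rrr rrr rrr rrr rrr rrr rrr rrr rrr rrr rrr rrr rrr rrr rrr rrr rrr  yy 195 198 197 193 194
298 192 195 194 193 192  yy rrr rrr rrr rrr rrr rrr rrr rrr rrr rrr rrr rrr rrr rrr rrr rrr rrr rrr  yy 172 198 196 194 193
```

The flange looks home in the wrist view. I'll retreat and verify from the fixed cameras.

>>> nudge_tcp([
  [[0,0,0,0,0.06],[0,0,-0.005,0,0.06],[0,0,-0.02,0,0.06],[0,0,-0.03,0,0.06],[0,0,-0.04,0,0.06],[-0.03,-0.04,-0.02,0,0.06],[-0.03,-0.04,0,0,0.06],[-0.02,-0.04,0,0,0.06],[-0.02,-0.04,0,0,0.06],[0,0,0,0,0.06]],
], only="pos|force|width")

```text
position: [0.4981, -0.0445, 0.2355]
ft_force: [-0.1, 0.1, 0.9]
grip_width: 0.0603
gripper_force: 0.0
```

```bash
python3 - <<'E'
from geo import *
cams()
for n in CAM:
    K,E,p=CAM[n];q=p.astype(int);m=((q[...,0]>2.2*q[...,1])&(q[...,0]>60)).astype(np.uint8)
    c=proj(n,nw(0,0,40)).astype(int);sub=np.zeros_like(m);sub[c[1]-30:c[1]+30,c[0]-30:c[0]+30]=m[c[1]-30:c[1]+30,c[0]-30:c[0]+30]
    mo=cv2.moments(sub,True);print(n,"red centroid",round(mo["m10"]/mo["m00"],1),round(mo["m01"]/mo["m00"],1),"area",mo["m00"],cv2.boundingRect(sub))
    for z in(14.5,17.5,20.5):
        h=[];
        for k in np.linspace(6,52,30):
            for t in np.linspace(0,6.28,40): h.append(proj(n,nw(13*np.cos(t),13*np.sin(t),z+k)))
        hull=cv2.convexHull(np.array(h,np.float32));M=cv2.moments(hull);print("  model",z,round(M["m10"]/M["m00"],1),round(M["m01"]/M["m00"],1),round(M["m00"]),hull.min((0,1)),hull.max((0,1)))
ears();ears("top")
W=env.get_image("wrist");E1=W["extrinsics"]
def wp(p):
    c=E1[:3,:3]@p+E1[:3,3];r=np.hypot(*c[:2]);t=np.arctan2(r,c[2]);return W["K"][:2,2]+W["K"][0,0]*t*c[:2]/r
q=W["pixels"].astype(int);m=((q[...,0]>2.2*q[...,1])&(q[...,0]>60)).astype(np.uint8)
c=wp(nw(0,0,40)).astype(int);sub=np.zeros_like(m);a=slice(max(c[1]-60,0),c[1]+60),slice(c[0]-60,c[0]+60);sub[a]=m[a];mo=cv2.moments(sub,True);print("wrist red",mo["m10"]/mo["m00"],mo["m01"]/mo["m00"],mo["m00"],cv2.boundingRect(sub))
for z in(14.5,17.5,20.5):
    h=np.array([wp(nw(13*np.cos(t),13*np.sin(t),z+k)) for k in np.linspace(6,52,30) for t in np.linspace(0,6.28,40)],np.float32)
    hull=cv2.convexHull(h);M=cv2.moments(hull);print("  model",z,M["m10"]/M["m00"],M["m01"]/M["m00"],M["m00"],hull.min((0,1)),hull.max((0,1)))
E
```

```text
scene red centroid 268.2 167.8 area 95.0 (261, 161, 35, 15)
  model 14.5 267.0 167.7 152 [259.50412 159.45273] [274.59222 175.92403]
  model 17.5 267.5 167.1 153 [259.9077  158.88297] [275.03442 175.39714]
  model 20.5 267.9 166.6 154 [260.31287 158.31099] [275.47833 174.86826]
top red centroid 289.9 189.9 area 137.0 (284, 182, 12, 16)
  model 14.5 290.6 188.7 154 [284.35162 180.44992] [296.7707  196.77702]
  model 17.5 290.5 189.1 155 [284.22076 180.83131] [296.67392 197.21028]
  model 20.5 290.4 189.5 156 [284.08923 181.21454] [296.5767  197.64568]
scene outer 499.5 [272.8 187.4] nest [-50.2   3.3  14.5] ang 152.0
scene hole 27.0 [280.5 198. ] nest [-87.4   4.6  14.5] ang 173.9
scene hole 50.0 [277.5 178.2] nest [-34.  -30.   14.5] ang -71.6
top outer 762.5 [287.3 199.4] nest [-41.1   0.7  14.5] ang 14.3
top hole 39.0 [283.  215.3] nest [-86.    0.4  14.5] ang 179.4
top hole 62.5 [285.5 206.2] nest [-60.2   0.7  14.5] ang 177.7
top hole 198.5 [290.  188.6] nest [-11.2   1.4  14.5] ang 2.5
wrist red 433.43926788685525 89.50332778702163 1202.0 (412, 67, 44, 46)
  model 14.5 434.6888624056569 87.27802788834919 1365.5052979815518 [411.38803   62.397545] [457.96222 112.03507]
  model 17.5 436.1497377687498 88.93189317590696 1392.1666039412958 [412.64133  63.74653] [459.639    113.990105]
  model 20.5 437.6283228200446 90.6164009748649 1419.4070091506 [413.91107  65.12135] [461.33508 115.98056]
```

The views agree with fully home to within 1–3 mm. I'll settle it with a light press on the grip's top, which also measures its height.

>>> nudge_tcp([
  [[0.03,0.04,0,0,0],[0.02,0.04,0,0,0],[0.02,0.04,0,0,0],[0.005,0.04,0,0,0],[0,0,0,0,0],[0,0,0,0,0]],
], only="pos|force")

```text
position: [0.5299, -0.2245, 0.2338]
ft_force: [0.3, 0.8, -0.7]
gripper_force: 0.0
```

```bash
python3 -c "
from geo import *
print(nw(13,0,66.5),nw(13,0,66.5)[2]-.026);delta(nw(4,0,66.5)+[0,0,.02])"
```

```text
[ 0.55519813 -0.22743279  0.18784069] 0.1618406893516652
delta [ 0.0174 -0.0038  0.0565] turn -0.31 z [ 0.5299 -0.2245  0.2338] q [-35.  24.  67.   0.  89.  70.] t 26.8 grip 0.00010500965871931695
```

>>> nudge_tcp([
  [[0.0174,-0.0038,0.02,0,0],[0,0,0.03,0,0],[0,0,0.007,0,0],[0,0,0.006,0,0],[0,0,0.003,0,0],[0,0,0,0,0]],
], only="pos|force")

```text
position: [0.5483, -0.2235, 0.1692]
ft_force: [0.3, -0.4, 1.0]
gripper_force: 0.0
```

>>> nudge_tcp([
  [[0,0,0.002,0,0],[0,0,0.002,0,0],[0,0,0,0,0]],
], only="pos|force")

```text
position: [0.548, -0.2234, 0.1644]
ft_force: [-0.3, -1.0, 0.0]
gripper_force: 0.0
```

>>> nudge_tcp([
  [[0,0,0.001,0,0],[0,0,0.001,0,0],[0,0,0,0,0]],
], only="pos|force")

```text
position: [0.548, -0.2234, 0.1622]
ft_force: [0.1, 0.2, -0.2]
gripper_force: 0.0
```

>>> nudge_tcp([
  [[0,0,0.001,0,0],[0,0,0.001,0,0],[0,0,0,0,0]],
], only="pos|force")

```text
position: [0.5483, -0.2236, 0.161]
ft_force: [-0.7, 0.6, 3.4]
gripper_force: 2.1
```

>>> nudge_tcp([
  [[0,0,0.001,0,0],[0,0,0.001,0,0],[0,0,0,0,0]],
], only="pos|force")

```text
position: [0.5485, -0.2239, 0.1605]
ft_force: [-3.2, 1.3, 14.2]
gripper_force: 6.6
```

Contact came at 0.161 m against 0.162 m predicted for fully home, and it is firm. I'll retreat and hand in.

>>> nudge_tcp([
  [[0,0,-0.01,0,0],[0,0,-0.04,0,0],[0,0,-0.04,0,0],[-0.03,0,0,0,0],[0,0,0,0,0],[0,0,0,0,0],[0,0,0,0,0]],
], only="pos|force|time")

```text
time_s: 29.3
position: [0.5194, -0.2158, 0.2478]
ft_force: [0.0, -0.0, 0.3]
gripper_force: 0.0
```

```bash
python3 - <<'E'
from geo import *
cams();ears();ears("top");print(env.close_job())
E
```

```text
scene outer 495.5 [273.  187.5] nest [-50.8   3.1  14.5] ang 155.3
scene hole 27.0 [280.5 198. ] nest [-87.4   4.6  14.5] ang 173.9
scene hole 50.0 [277.5 178.2] nest [-34.  -30.   14.5] ang -71.6
top outer 228.0 [283.9 211.4] nest [-75.3   1.   14.5] ang 178.2
top hole 39.0 [283.  215.3] nest [-86.    0.4  14.5] ang 179.4
the job is handed in; nothing more can be done
None
```

The collar's ear is over the bore, to within about 1–2° by the cameras. The pin is fully home through it and released (a light press on the grip agreed to about 1 mm), no bystander was knowingly touched, and the job was handed in at about 29 s; no verdict was shown.

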